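# Clamp and spot the next hole of a brass draw-plate

## Task

Load the brass draw-plate blank into the punching jig for its next hole: scribed face up, drilled end sticking out to the left of the bed, pushed in under the clamp strap and the punch until it is fully home against the back fence and the right-hand end stop. Then flip the red cam lever over its high point so that it snaps down and the strap holds the plate, and only then press the brass punch cap straight down until its inner spring snaps and let it spring back up. Leave the plate clamped in the jig, and do not knock over or shove the things standing round about.

Things in the scene. Friction and masses are not known exactly. Their poses are not given: they have to be found in the camera images.
- jig: Punching jig on the bench (fixed): beech board 130 x 160 x 16 mm with metal fittings, turned up to 0.3 rad. Origin on the bench under the bed; x to the back, y left along the bed, z up. mm below are in this frame. Board x -55..75, y -95..65. The front side is open. The plate comes in only from the front: lowered before the bed (centre about x -57), then slid back just over the bed, lever open.
- seat (a point): Where the plate's underside centre ends up: jig x -10, y 0, z 28 (top of the steel bed, x -28..8, y -80..32); jig's axes. The seated plate's y points along the jig's y, its drilled end overhangs the bed from y 32 to 80 and is free for fingers on both sides there. The scribed cross is then right under the punch.
- fence (a point): Foot of the back fence's front face, jig x 6, y 0, z 28: a steel bar y -80..28, top at z 38. The plate's back long edge goes against it.
- end_stop (a point): Foot of the end stop's left face, jig x -10, y -80, z 28: steel block x -26..2, top at z 38. The plate's plain end goes against it.
- pad (a point): Centre of the underside of the clamp's rubber pad, 17 mm across: jig x -10, y -4, z 44 while open (8 mm above a seated plate). It hangs under the steel strap (y -14..6, x -19..71, top z 63), sprung upward; the cam drives it down 10 mm and it then bites the plate with about 10 N. Behind the fence the clamp body with its round cam: x 13..58, y -22..14, top z 104.
- plate_center (a point): Centre (half-way up) of the loose brass draw-plate blank, 160 x 32 x 8 mm, 0.14 to 0.26 kg, lying flat, scribed face up. y: along its length to the drilled end (six dark graduated holes on the +y half), x: across, z: up. Plain end at y -80. Things stand close beside it where y is under 15; the last 30 mm of the drilled end are free on both sides.
- plate_spot (a point): The scribed cross on the plate's top face: 58 mm from the plate's centre towards the plain end, 22 mm from that end; same axes as the plate.
- cam_lever (a joint): Angle of the red cam lever, rad. 0 = open, leaning 0.175 to the back from upright; grows as it swings to the front (jig -x) and down; 1.745 = closed, level above the strap, pointing to the front. Starts between -0.15 and 0.1. Resists with up to about 0.4 N m until its high point at 1.35, then snaps to 1.745 by itself and stays.
- lever_pivot (a point): Middle of the lever's pivot axis (parallel to the jig's y): jig x 45, y -4, z 85; jig's axes.
- lever_end (a point): Outer end of the lever, 115 mm from the pivot on its centre line. The red grip is a round bar 17 mm thick from 50 to 115 mm.
- punch (a joint): How far the punch cap is pressed, m: 0 up, 0.0128 fully down. Moves straight down only. The push needed rises to about 16 N at 0.008 to 0.009, then gives way: past 0.0115 the punch has snapped. Springs back up by itself.
- punch_cap (a point): Centre of the top of the brass punch cap, 25 mm across: jig x -10, y -58, z 130 when up. Below it a sleeve (radius 15, z 70..96) on an arm from a post at the back (x 38..54, y -69..-47, top z 94); the punch tip hangs at z 41, 5 mm above a seated plate.
- glue: Black glue bottle with blue cap, 23 x 30 x 88 mm, origin at the centre of its foot; stands close beside the middle of the plate (its -x side).
- jar_tall: Amber pill jar with white cap, 42 mm across, 72 high, origin at the centre of its foot; stands well to the right of the jig.
- jar_low: Amber pill jar with white cap, 42 mm across, 58 high, origin at the centre of its foot; stands close beside the plain half of the plate (its +x side).
- burr_cup: Clear beaker with a rotary tool and burrs standing in it, 74 x 112 mm at most, 188 high, origin in its foot; behind the jig.

How it is judged (in metres and radians):
On the way, in this order (a step that is already met when the one before it is completed fails the run):
1. the blank lies home in the jig: cross under the punch, against fence and stop, lever still open (x of plate_spot in the frame of jig between -0.013 and -0.007 m and y of plate_spot in the frame of jig between -0.061 and -0.055 m and z of plate_spot in the frame of jig between 0.033 and 0.039 m and angle between the y axis of plate_spot and the y axis of jig, either way round below 0.04 rad and angle between plate_spot's own z axis and vertical below 0.06 rad and value of joint cam_lever below 0.9 rad), for 0.2 s.
2. the cam lever has snapped closed on the seated blank (x of plate_spot in the frame of jig between -0.013 and -0.007 m and y of plate_spot in the frame of jig between -0.061 and -0.055 m and z of plate_spot in the frame of jig between 0.033 and 0.039 m and angle between the y axis of plate_spot and the y axis of jig, either way round below 0.04 rad and angle between plate_spot's own z axis and vertical below 0.06 rad and value of joint cam_lever above 1.65 rad), for 0.2 s.
3. the punch has been pressed until it snapped, with the blank clamped (all of step 2 and value of joint punch above 0.0115 m), for 0.02 s.
At the end, for the whole second after the job is handed in: The blank is at rest in the jig, scribed cross under the punch within 3 mm along and across and lying flat on the bed, square to the fence within 0.04 rad; cam lever closed beyond 1.65 rad; punch snapped once clamped and now back up (under 3 mm) (all of step 2 and value of joint punch below 0.003 m); the robot touches nothing.
It fails at once if the punch is pressed down while the lever is not closed (value of joint punch above 0.009 m and value of joint cam_lever below 1.6 rad).
It fails at once if a standing bystander (glue bottle, jars, burr cup) is shoved more than 3 cm or knocked over (distance of any of glue, jar_tall, jar_low, burr_cup from where it was at the start of the episode above 0.03 m or angle between any of glue, jar_tall, jar_low, burr_cup's own z axis and vertical above 0.6 rad).
It also fails if it takes over 58 s, if anything falls off the work surface, if the arm or the gripper's body presses on something with over 40 N, if the wrist force passes 120 N, or if a joint passes its speed limit or range.

## Robot

A 6-joint arm with a two-finger parallel gripper is mounted at the origin on a cart in front of the work surface, level with it; the furniture and walls round the work are solid. World frame = base frame: x ahead of the robot, y to its left, z up, the work surface at z = 0. Lengths are in mm, angles in rad, forces in N, time in s.
With the tool pointing down it reaches from about 325 to 925 mm from the base axis. Payload 3.1 kg.
Tool frame: the origin (TCP) lies midway between the tips of the shut fingers; the grasp point (between the pads) lies 19 mm behind it; z points along the fingers, y is the direction in which the jaws open and shut (so a half turn about z gives the same grasp; the last joint's range is limited). The gripper opens to 85 mm and grips with 20 to 120 N. Pads are 22 mm wide; open, the fingers measure 114 mm over their backs; the gripper's body (76 mm by 85 mm) begins 54 mm behind the grasp point. The pads swing forward as they close: fully open they stand 13 mm farther back than shut.
Start: joints at [1.077, 0.217, 1.613, -0, 1.311, -0.112], TCP at [232.852, 580.016, 231.3] pointing down, gripper open.
Joint ranges: [-2.75, 2.75], [-0.78, 2.1], [0.31, 2.55], [-1.13, 4.27], [0.13, 2.63], [-2.58, 2.58]. Speed limits (rad/s): [2.79, 2.79, 3.14, 3.14, 3.14, 3.14].

## Interface

Orientations are given as a unit quaternion [x, y, z, w].
In Python, from cell import manip gives the robot as it stands.
- The arm moves only by the tool servo_tool, never from a script. Its argument "moves" is a list that holds one entry, the list of rows, each a list of 6 numbers: the shift along the tool's x, y, z each as a share of 4 cm, from -1 to 1, then the turn, a rotation vector about the tool's x, y, z each as a share of 2 rad, from -1 to 1. In form: [[[dx, dy, dz, ax, ay, az], ...]]. A call has 1 to 12 rows; each row shifts and turns the commanded pose from where the row before left it, along the tool's axes as they then stand; what a row does not reach is not made up. A row lasts 1/12 s, in which the tool goes at most 41.7 mm and 7.16 degrees, less where a joint would pass 70% of its speed; a pose out of reach is approached as far as the arm can. A call with a number of a shift or a turn outside -1 to 1 is refused whole. A call with a gripper value outside its range is refused whole. "claw" is the closure, from 0 (fully open) to 1 (shut), set as the call begins (left out, the last holds). The fingers move at their own pace and stop on an object; the grip force is fixed at half the most. Time passes only in rows, so rows that do not move let the fingers close. It gives the time, the measured TCP pose, the force and the opening at its end, in the units of the state.
- manip.get_state(): the state, without advancing time (a new reading comes with each control period).
- manip.capture(name): name is "scene" or "top" or "wrist"; returns (picture, depth): 384x512x3 uint8, blue, green, red; 384x512 float32, mm along the optical axis (not along the pixel's ray), 0 where there is no reading.
- manip.camera_info(name): a dict with "fx", "fy", "cx", "cy" (pixels), "k1" (the pictures are not rectified: a ray, as slopes to the right and down, at radius r is drawn at 1 + k1 r^2 times it, then the intrinsics apply), "pose" (4x4, takes a point from camera to world coordinates); the wrist camera has in their place "mount" (4x4, takes a point from camera to tool coordinates, whose origin is the TCP and whose axes are the flange's). Camera axes: x right, y up, looking along -z (the intrinsics and any distortion apply to the point x, -y, -z); pixel columns grow to the right and rows downward; lengths in mm; the calibration is good to about 2 mm. A picture is of the moment at which its call begins: read the wrist's pose just before it. camera_info takes no time and is no camera call.
- manip.sign_off(): hands the job in, once; it reports no verdict.
The state is a dict: "t": time; "q": joint angles; "dq": joint speeds; "tau": joint torques, N m; "eef_pos": TCP position; "eef_rot": TCP orientation; "wrist_force": force on the tool from outside, world axes, zero at the start; "moment": the same for the moment, N m; "grip_width": finger opening in mm.
Only numpy, scipy, OpenCV 4.12 (cv2) and the standard library are available. Lean on these libraries where they do the work, as an engineer would, in place of code of your own. Each camera call takes 0.05 s, during which the arm holds its last target.

## Working session

There is one attempt and no reset: what is moved stays moved. The work goes in short steps, Python scripts to look and compute and a tool call to move; the robot and the scene stay as the last step left them, time stands still between calls to the robot, and variables do not carry over. Pictures are saved under pics/ and viewed, and the job is handed in when it is done.

Besides the shell and the picture viewer there is one more tool, called after ">>>" by a JSON object that holds its "fn" and its "kwargs". servo_tool: Moves the arm, as the interface text tells. Shift numbers are shares of 4 cm and turn numbers shares of 2 rad, none past 1 either way. Its arguments: {"type":"object","properties":{"moves":{"type":"array"},"claw":{"type":"number"}},"required":["moves"]}

```bash
ls; mkdir -p pics; python3 - <<'E'
from cell import manip
import cv2,numpy as np
np.set_printoptions(precision=4,suppress=True)
print(manip.get_state())
for n in ["scene","top","wrist"]:
    print(n,manip.camera_info(n))
    im,d=manip.capture(n)
    cv2.imwrite(f"pics/{n}0.png",im); np.save(f"{n}0.npy",d)
E
```

```text
pics
{'t': 0.0, 'q': array([ 1.0768,  0.2177,  1.615 , -0.    ,  1.3113, -0.1122]), 'dq': array([-0.0012,  0.0015,  0.0015, -0.0009,  0.0005,  0.0017]), 'tau': array([ -0.    , -39.6853, -30.3846,  -0.0001,   0.0099,   0.    ]), 'eef_pos': array([232.4454, 579.2762, 229.9582]), 'eef_rot': array([ 0.1897,  0.9818, -0.0012, -0.0004]), 'wrist_force': array([0.1135, 0.1121, 0.7187]), 'moment': array([-0.0289,  0.0011, -0.0069]), 'grip_width': 85.18011633139751}
scene {'fx': 366.73576004911064, 'fy': 366.73576004911064, 'cx': 255.17454072752102, 'cy': 191.75375277095324, 'k1': 0.005485331768797069, 'pose': array([[   0.5646,    0.5802,   -0.587 ,   35.5434],
       [  -0.8253,    0.4021,   -0.3964, -301.5178],
       [   0.0061,    0.7083,    0.7059,  740.6405],
       [   0.    ,    0.    ,    0.    ,    1.    ]])}
top {'fx': 403.9106780943517, 'fy': 403.9106780943517, 'cx': 248.7168610042773, 'cy': 192.25671820867203, 'k1': -0.07938766417087652, 'pose': array([[   0.0053,    0.9871,   -0.1601,  415.9997],
       [  -1.    ,    0.0055,    0.0008,   47.8502],
       [   0.0017,    0.1601,    0.9871, 1080.6032],
       [   0.    ,    0.    ,    0.    ,    1.    ]])}
wrist {'fx': 282.0565116368866, 'fy': 282.0565116368866, 'cx': 248.85245067385887, 'cy': 189.84620788355974, 'k1': -0.06938877034808018, 'mount': array([[  -0.0003,    0.9593,    0.2825,   71.2908],
       [   1.    ,    0.0003,   -0.    ,    0.2358],
       [  -0.0001,    0.2825,   -0.9593, -142.7057],
       [   0.    ,    0.    ,    0.    ,    1.    ]])}
```

View pics/scene0.png

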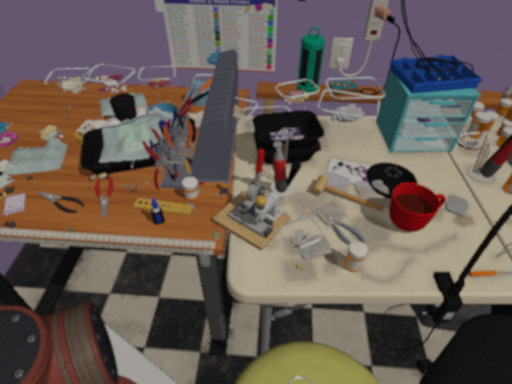

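View pics/top0.png

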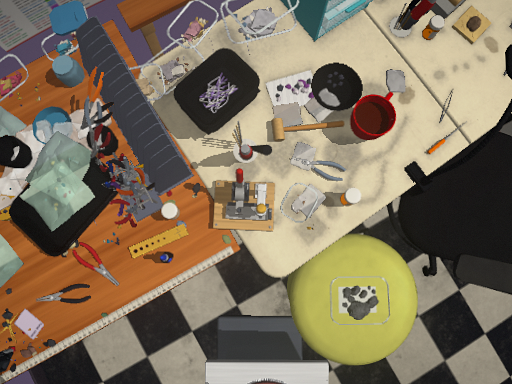

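View pics/wrist0.png

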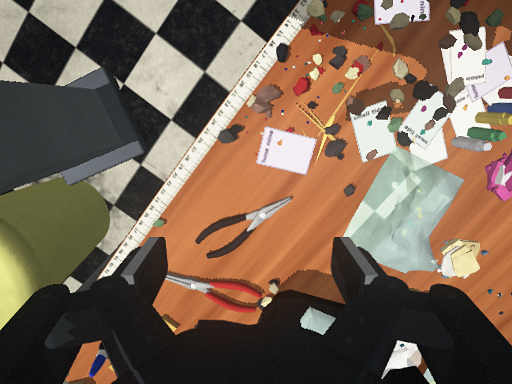

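The top view shows the jig at about (245,205), the plate at (158,240) with the glue at (165,257), and jar_low at (170,211). In the scene view the plate is at (163,207) and the jig at (258,212).

```bash
cat > h.py <<'E'
import cv2,numpy as np
from cell import manip
from scipy.spatial.transform import Rotation as R
np.set_printoptions(precision=3,suppress=True)
def campose(n,st=None):
    ci=manip.camera_info(n)
    if 'pose' in ci: return ci,np.array(ci['pose'])
    st=st or manip.get_state()
    T=np.eye(4);T[:3,:3]=R.from_quat(st['eef_rot']).as_matrix();T[:3,3]=st['eef_pos']
    return ci,T@np.array(ci['mount'])
def rays(n,uv,st=None):
    ci,T=campose(n,st)
    uv=np.atleast_2d(np.array(uv,float))
    d=np.stack([(uv[:,0]-ci['cx'])/ci['fx'],(uv[:,1]-ci['cy'])/ci['fy']],1)
    s=d.copy()
    for _ in range(10):
        s=d/(1+ci['k1']*(s**2).sum(1,keepdims=True))
    v=np.stack([s[:,0],-s[:,1],-np.ones(len(s))],1)
    return T[:3,3],v@T[:3,:3].T
def onplane(n,uv,z,st=None):
    o,v=rays(n,uv,st)
    return o+v*((z-o[2])/v[:,2])[:,None]
def proj(n,P,st=None):
    ci,T=campose(n,st)
    P=np.atleast_2d(P); c=(P-T[:3,3])@T[:3,:3]
    s=np.stack([c[:,0]/-c[:,2],-c[:,1]/-c[:,2]],1)
    s=s*(1+ci['k1']*(s**2).sum(1,keepdims=True))
    return s*[ci['fx'],ci['fy']]+[ci['cx'],ci['cy']]
def cloud(n,d,st=None):
    vv,uu=np.mgrid[:d.shape[0],:d.shape[1]]
    o,v=rays(n,np.stack([uu.ravel(),vv.ravel()],1),st)
    return (o+v*d.ravel()[:,None]).reshape(d.shape+(3,))
def crop(im,x0,y0,x1,y1,k,name):
    c=cv2.resize(im[y0:y1,x0:x1],None,fx=k,fy=k,interpolation=cv2.INTER_CUBIC); cv2.imwrite('pics/'+name,c)
E
python3 - <<'E'
from h import *
t=cv2.imread('pics/top0.png'); s=cv2.imread('pics/scene0.png')
crop(t,110,150,300,270,4,'t1.png'); crop(s,80,130,300,260,3.6,'s1.png')
E
```

```text
(no output)
```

View pics/t1.png

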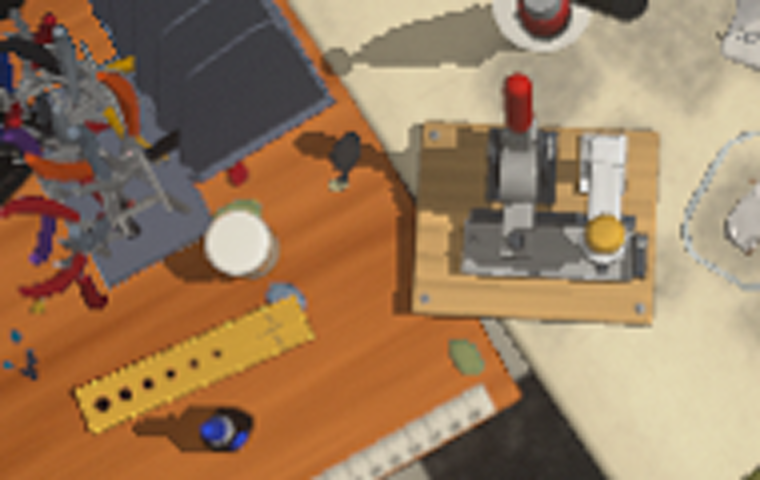

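View pics/s1.png

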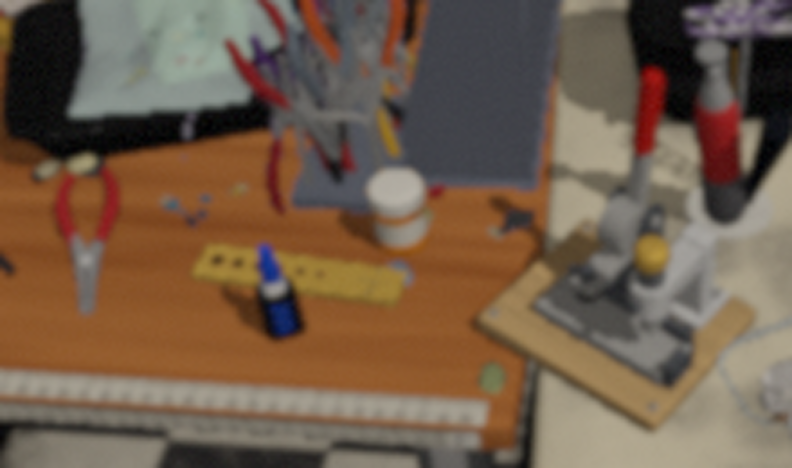

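The crops show the plate with drilled holes at its left (+y) end, the glue near its middle on the front side, and the jig only slightly turned. Now I'll measure them.

```bash
python3 - <<'E'
from h import *
t=cv2.imread('pics/top0.png'); d=np.load('top0.npy')
hsv=cv2.cvtColor(t,cv2.COLOR_BGR2HSV)
m=cv2.inRange(hsv,(20,110,110),(32,255,255)); m[:215]=0;m[265:]=0;m[:,:120]=0;m[:,195:]=0
cs,_=cv2.findContours(m,0,1); c=max(cs,key=cv2.contourArea); print(cv2.contourArea(c))
P=onplane('top',c.reshape(-1,2),8)[:,:2].astype(np.float32)
r=cv2.minAreaRect(P); print('plate',r, cv2.boxPoints(r))
# board corners
cr=np.array([[418,122],[660,132],[652,325],[411,312]])/4+[110,150]-0.4
B=onplane('top',cr,16); print(B)
# wood mask
m=cv2.inRange(hsv,(10,50,120),(25,170,255)); m[:,:212]=0;m[:,276:]=0;m[:178]=0;m[233:]=0
cs,_=cv2.findContours(m,0,1); c=np.concatenate([c for c in cs if cv2.contourArea(c)>20])
P=onplane('top',c.reshape(-1,2),16)[:,:2].astype(np.float32)
r=cv2.minAreaRect(P); print('board',r, cv2.boxPoints(r))
C=cloud('top',d)
for nm,uv in dict(jar=(169,210),cap=(261,208),lev=(239,171),glue=(164,257),board=(220,228),plate=(140,248)).items(): print(nm,C[uv[1],uv[0]])
E
```

```text
623.0
plate ((459.0666809082031, 287.3183898925781), (31.528776168823242, 158.09922790527344), 24.393217086791992) [[412.062 352.801]
 [477.357 208.815]
 [506.071 221.836]
 [440.777 365.822]]
[[621.223 140.054  16.   ]
 [615.3   -22.33   16.   ]
 [486.112 -16.466  16.   ]
 [493.774 142.296  16.   ]]
board ((555.031982421875, 60.76909637451172), (144.7561798095703, 169.28890991210938), 0.31849631667137146) [[482.184 145.01 ]
 [483.126 -24.276]
 [627.88  -23.472]
 [626.938 145.815]]
jar [535.066 250.759  55.891]
cap [532.193  17.826 132.931]
lev [607.332  69.078 197.059]
glue [415.88  254.819  78.11 ]
board [492.96  122.206  14.504]
plate [438.806 334.672   6.083]
```

>>> {"fn": "servo_tool", "kwargs": {"moves": [[[0, 0, -0.5, 0, 0, 0.06], [0, 0, -0.5, 0, 0, 0.06], [0, 0, -0.3, 0, 0, 0.06], [0, 0, 0, 0, 0, 0.06], [0, 0, 0, 0, 0, 0.06], [0, 0, 0, 0, 0, 0.06], [0, 0, 0, 0, 0, 0.06], [0, 0, 0, 0, 0, 0.06], [0, 0, 0, 0, 0, 0.06], [0, 0, 0, 0, 0, 0.06], [0, 0, 0, 0, 0, 0.015]]], "claw": 0}}

```text
t: 1.07
eef_pos: [232.7, 579.7, 282.7]
eef_rot: [0.723, 0.691, -0.001, 0.0]
wrist_force: [-0.4, -0.4, 0.4]
grip_width: 85.5
```

>>> {"fn": "servo_tool", "kwargs": {"moves": [[[-1, 0.45, 0, 0, 0, 0], [-1, 0.45, 0, 0, 0, 0], [-1, 0.45, 0, 0, 0, 0], [-1, 0.45, 0, 0, 0, 0], [-1, 0.45, 0, 0, 0, 0], [-1, 0.45, 0, 0, 0, 0], [-1, 0.45, 0, 0, 0, 0], [-1, 0.45, 0, 0, 0, 0], [-1, 0.45, 0, 0, 0, 0], [-1, 0.45, 0, 0, 0, 0], [-1, 0.45, 0, 0, 0, 0], [-1, 0.45, 0, 0, 0, 0]]]}}

```text
t: 2.07
eef_pos: [419.2, 114.1, 283.3]
eef_rot: [0.721, 0.693, 0.0, 0.0]
wrist_force: [2.1, 0.4, -0.4]
grip_width: 85.4
```

>>> {"fn": "servo_tool", "kwargs": {"moves": [[[-1, 0.6, 0, 0, 0, 0], [-1, 0.7, 0, 0, 0, 0], [-1, 0.7, 0, 0, 0, 0], [0, 0, 0, 0, 0, 0], [0, 0, 0, 0, 0, 0]]]}}

```text
t: 2.48
eef_pos: [484.4, 7.5, 282.8]
eef_rot: [0.723, 0.691, -0.0, -0.001]
wrist_force: [-0.0, 1.0, 0.2]
grip_width: 85.4
```

```bash
python3 - <<'E'
from h import *
st=manip.get_state(); print(st['eef_pos'],st['eef_rot'],st['t'],st['q'])
im,d=manip.capture('wrist'); np.save('w1.npy',d); np.save('w1st.npy',st,allow_pickle=True); cv2.imwrite('pics/w1.png',im)
crop(im,0,0,512,384,1.55,'w1b.png')
E
```

```text
[484.389   7.485 282.751] [ 0.723  0.691 -0.    -0.001] 2.4833 [-0.13  -0.129  1.876  0.     1.397 -0.084]
```

View pics/w1b.png

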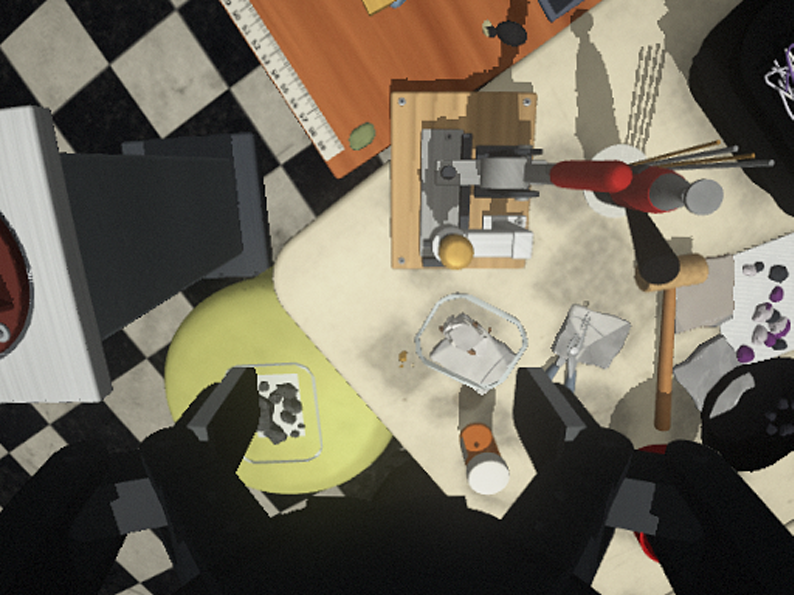

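The wrist view shows the whole jig: board corners at about (391,93), (536,94), (527,268) and (391,267), punch cap at (456,250), lever grip at (590,176).

```bash
python3 - <<'E'
from h import *
im=cv2.imread('pics/w1.png')
crop(im,240,50,360,185,5,'w1c.png')
E
```

```text
(no output)
```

View pics/w1c.png

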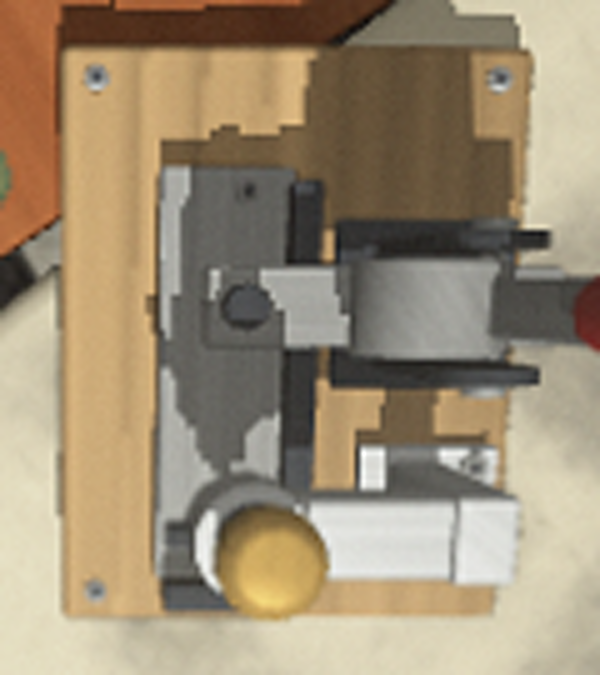

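```bash
python3 - <<'E'
from h import *
st=np.load('w1st.npy',allow_pickle=True).item()
f=lambda x,y,z:onplane('wrist',[[ (x+.5)/5+240-.5,(y+.5)/5+50-.5]],z,st)[0]
feats=[((64,49),(-55,65,16)),((531,50),(75,65,16)),((66,614),(-55,-95,16)),((494,614),(75,-95,16)),((161,166),(-28,32,28)),((157,578),(-28,-80,28)),((291,181),(6,28,38)),((271,561),(-10,-58,125))]
J=[];W=[]
for (p,j) in feats:
    w=f(*p,j[2]); J.append(j[:2]);W.append(w[:2]); print(j,w)
J=np.array(J);W=np.array(W)
def fit(J,W):
    a=J-J.mean(0);b=W-W.mean(0)
    th=np.arctan2((a[:,0]*b[:,1]-a[:,1]*b[:,0]).sum(),(a*b).sum())
    Rm=np.array([[np.cos(th),-np.sin(th)],[np.sin(th),np.cos(th)]])
    t=W.mean(0)-Rm@J.mean(0); return th,t,(W-(J@Rm.T+t))
for s in (slice(0,8),slice(0,7),slice(0,4)): 
    th,t,r=fit(J[s],W[s]); print(th,t);print(r)
d=np.load('w1.npy'); C=cloud('wrist',d,st)
q=lambda x,y:C[int(y/5+50),int(x/5+240)]
for n,p in dict(board=(100,300),boardb=(100,580),bed=(260,200),bed2=(180,540),cap=(271,561),strap=(320,300),lever=(590,310)).items(): print(n,q(*p))
E
```

```text
(-55, 65, 16) [495.471 142.139  16.   ]
(75, 65, 16) [622.504 137.527  16.   ]
(-55, -95, 16) [489.42  -14.308  16.   ]
(75, -95, 16) [617.416 -19.904  16.   ]
(-28, 32, 28) [519.866 109.797  28.   ]
(-28, -80, 28) [515.894  -2.172  28.   ]
(6, 28, 38) [552.932 103.958  38.   ]
(-10, -58, 125) [533.948  20.351 125.   ]
-0.03716526812325648 [546.571  76.819]
[[ 1.447 -1.678]
 [-1.43  -1.46 ]
 [ 1.341  1.764]
 [-0.573  0.998]
 [ 0.087 -0.04 ]
 [ 0.277 -0.087]
 [-0.675 -0.619]
 [-0.474  1.121]]
-0.03652009303666042 [546.631  76.66 ]
[[ 1.43  -1.485]
 [-1.45  -1.351]
 [ 1.221  1.961]
 [-0.697  1.111]
 [ 0.048  0.136]
 [ 0.165  0.092]
 [-0.717 -0.464]]
-0.03727717247752501 [546.769  76.726]
[[ 1.241 -1.591]
 [-1.635 -1.358]
 [ 1.154  1.851]
 [-0.76   1.099]]
board [503.346  74.984  14.348]
boardb [500.399  -4.748  17.75 ]
bed [546.618  99.435  28.931]
bed2 [518.216  18.286  85.685]
cap [533.504  20.976 129.343]
strap [556.326  73.246  63.326]
lever [593.406  70.943 146.351]
```

>>> {"fn": "servo_tool", "kwargs": {"moves": [[[0.93, -0.19, 0, 0, 0, 0], [0.93, -0.19, 0, 0, 0, 0], [0.93, -0.19, 0, 0, 0, 0], [0.93, -0.19, 0, 0, 0, 0], [0.93, -0.19, 0, 0, 0, 0], [0.93, -0.19, 0, 0, 0, 0], [0.93, -0.19, 0, 0, 0, 0], [0.93, -0.19, 0, 0, 0, 0], [0.93, -0.19, 0, 0, 0, 0], [0, 0, 0.8, 0, 0, -0.06], [0, 0, 0.8, 0, 0, -0.06], [0, 0, 0.8, 0, 0, -0.06]]]}}

```text
t: 3.53
eef_pos: [427.4, 349.2, 187.1]
eef_rot: [0.581, 0.814, 0.001, 0.0]
wrist_force: [-0.0, 0.8, -0.1]
grip_width: 85.1
```

>>> {"fn": "servo_tool", "kwargs": {"moves": [[[0, 0, 0.6, 0, 0, -0.055], [0, 0, 0, 0, 0, 0], [0, 0, 0, 0, 0, 0]]]}}

```text
t: 3.78
eef_pos: [426.7, 346.8, 161.9]
eef_rot: [0.541, 0.841, -0.002, -0.001]
wrist_force: [0.8, -0.5, 0.7]
grip_width: 85.2
```

```bash
python3 - <<'E'
from h import *
st=manip.get_state(); print(st['eef_pos'],st['eef_rot'],st['t'],st['q'])
im,d=manip.capture('wrist'); np.save('w2.npy',d); np.save('w2st.npy',st,allow_pickle=True); cv2.imwrite('pics/w2.png',im)
crop(im,0,0,512,384,1.55,'w2b.png')
E
```

```text
[426.722 346.781 161.858] [ 0.541  0.841 -0.002 -0.001] 3.7833 [0.555 0.132 1.849 0.    1.165 0.126]
```

View pics/w2b.png

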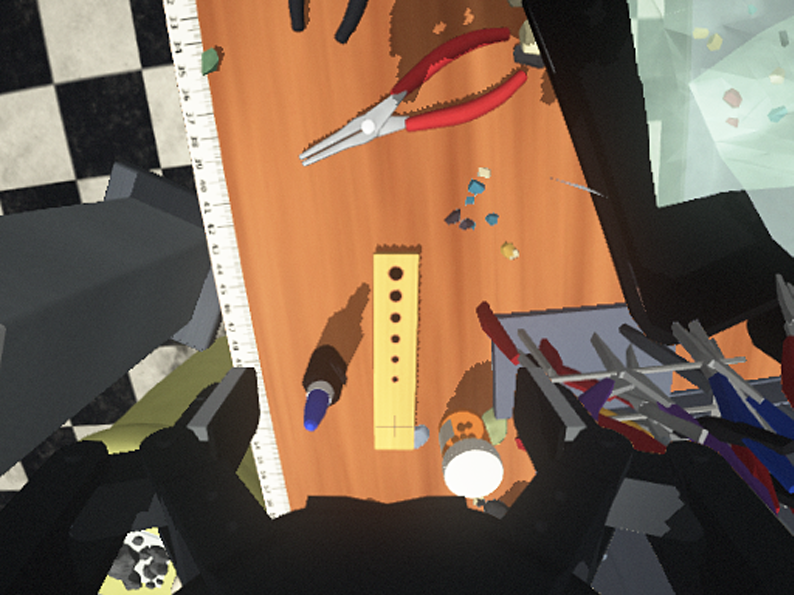

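The plate is upright in the picture, with its drilled end at (397,255), the cross at (395,427), the glue at (320,385) and jar_low at (472,450).

```bash
python3 - <<'E'
from h import *
st=np.load('w2st.npy',allow_pickle=True).item()
im=cv2.imread('pics/w2.png');hsv=cv2.cvtColor(im,cv2.COLOR_BGR2HSV)
m=cv2.inRange(hsv,(20,90,120),(32,255,255)); m[:150]=0;m[300:]=0;m[:,:225]=0;m[:,280:]=0
cs,_=cv2.findContours(m,0,1); c=max(cs,key=cv2.contourArea)
P=onplane('wrist',c.reshape(-1,2),8,st)[:,:2].astype(np.float32)
r=cv2.minAreaRect(P); print(r); print(cv2.boxPoints(r))
print(onplane('wrist',[[395/1.55,427/1.55]],8,st))
C=cloud('wrist',np.load('w2.npy'),st)
print(C[180,250],C[270,248],C[180,225],C[180,290])
T=R.from_quat(st['eef_rot']).as_matrix(); print(T)
E
```

```text
((459.3104248046875, 290.0095520019531), (30.82929801940918, 156.6499786376953), 24.194116592407227)
[[413.15  355.137]
 [477.35  212.247]
 [505.471 224.882]
 [441.271 367.772]]
[[484.665 236.955   8.   ]]
[430.065 342.09    3.919] [474.751 238.667   4.901] [405.203 328.729  -3.098] [471.482 359.434  -1.87 ]
[[-0.415  0.91  -0.004]
 [ 0.91   0.415 -0.002]
 [-0.    -0.004 -1.   ]]
```

>>> {"fn": "servo_tool", "kwargs": {"moves": [[[0, 0.145, 0.5, 0, 0, 0], [0, 0, 0.9, 0, 0, 0], [0, 0, 0.9, 0, 0, 0], [0, 0, 0.8, 0, 0, 0], [0, 0, 0.6, 0, 0, 0], [0, 0, 0, 0, 0, 0], [0, 0, 0, 0, 0, 0]]], "claw": 0.4}}

```text
t: 4.42
eef_pos: [435.3, 349.7, 16.5]
eef_rot: [0.541, 0.841, 0.0, 0.0]
wrist_force: [0.3, 0.3, 0.2]
grip_width: 51.3
```

```bash
python3 - <<'E'
from h import *
st=manip.get_state(); print(st['eef_pos'],st['eef_rot'],st['t'],st['wrist_force'],st['grip_width'])
im,d=manip.capture('wrist'); cv2.imwrite('pics/w3.png',im)
crop(im,0,0,512,384,1.55,'w3b.png')
E
```

```text
[435.276 349.668  16.457] [0.541 0.841 0.    0.   ] 4.4167 [0.301 0.258 0.151] 51.28142156395876
```

View pics/w3b.png

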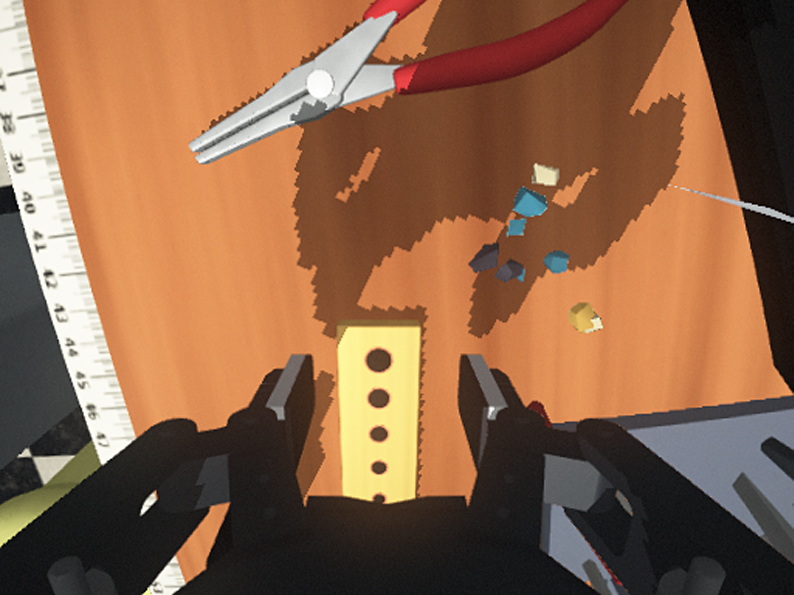

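The fingers straddle the drilled end: plate edges at x 340 and 420, pads at 313 and 460. I'll shift slightly left and creep down.

>>> {"fn": "servo_tool", "kwargs": {"moves": [[[0, -0.06, 0.2, 0, 0, 0], [0, 0, 0.12, 0, 0, 0], [0, 0, 0, 0, 0, 0]]]}}

```text
t: 4.72
eef_pos: [432.8, 348.3, 3.2]
eef_rot: [0.54, 0.841, 0.001, 0.0]
wrist_force: [-0.5, 0.3, -0.0]
grip_width: 51.3
```

>>> {"fn": "servo_tool", "kwargs": {"moves": [[[0, 0, 0.06, 0, 0, 0], [0, 0, 0, 0, 0, 0]]]}}

```text
t: 4.88
eef_pos: [432.7, 348.1, 0.3]
eef_rot: [0.54, 0.841, 0.0, 0.0]
wrist_force: [-1.0, -0.7, -0.0]
grip_width: 51.4
```

>>> {"fn": "servo_tool", "kwargs": {"moves": [[[0, 0, 0.04, 0, 0, 0], [0, 0, 0, 0, 0, 0]]]}}

```text
t: 5.05
eef_pos: [432.5, 348.0, -1.6]
eef_rot: [0.54, 0.841, -0.0, -0.0]
wrist_force: [0.1, -0.2, 0.7]
grip_width: 51.3
```

>>> {"fn": "servo_tool", "kwargs": {"moves": [[[0, 0, 0, 0, 0, 0], [0, 0, 0, 0, 0, 0], [0, 0, 0, 0, 0, 0], [0, 0, 0, 0, 0, 0], [0, 0, 0, 0, 0, 0]]], "claw": 1}}

```text
t: 5.47
eef_pos: [432.8, 348.2, -1.1]
eef_rot: [0.54, 0.841, 0.0, 0.0]
wrist_force: [-0.7, -1.3, 3.9]
grip_width: 29.6
```

>>> {"fn": "servo_tool", "kwargs": {"moves": [[[0, 0, -0.2, 0, 0, 0], [0, 0, -0.4, 0, 0, 0], [0, 0, -0.6, 0, 0, 0], [0, 0, -0.6, 0, 0, 0], [0, 0, -0.6, 0, 0, 0], [0, 0, -0.4, 0, 0, 0], [0, 0, -0.2, 0, 0, 0], [0, 0, 0, 0, 0, 0], [0, 0, 0, 0, 0, 0]]]}}

```text
t: 6.22
eef_pos: [432.1, 347.8, 118.1]
eef_rot: [0.54, 0.841, -0.0, -0.0]
wrist_force: [-0.5, -1.1, -2.3]
grip_width: 29.9
```

```bash
python3 - <<'E'
from h import *
st=manip.get_state(); print(st['eef_pos'],st['eef_rot'],st['t'],st['wrist_force'],st['moment'],st['grip_width'])
im,d=manip.capture('wrist'); cv2.imwrite('pics/w4.png',im)
im2,d2=manip.capture('scene'); cv2.imwrite('pics/s4.png',im2)
a=cv2.resize(im,None,fx=.9,fy=.9); b=cv2.resize(im2[120:260,80:300],None,fx=1.8,fy=1.8)
o=np.zeros((600,462,3),np.uint8); o[:a.shape[0],:a.shape[1]]=a[:, :462]; o[346:346+b.shape[0],:b.shape[1]]=b
cv2.imwrite('pics/c4.png',o)
E
```

```text
[432.123 347.808 118.058] [ 0.54   0.841 -0.    -0.   ] 6.2167 [-0.48  -1.117 -2.297] [ 0.151  0.107 -0.005] 29.915507675833936
```

View pics/c4.png

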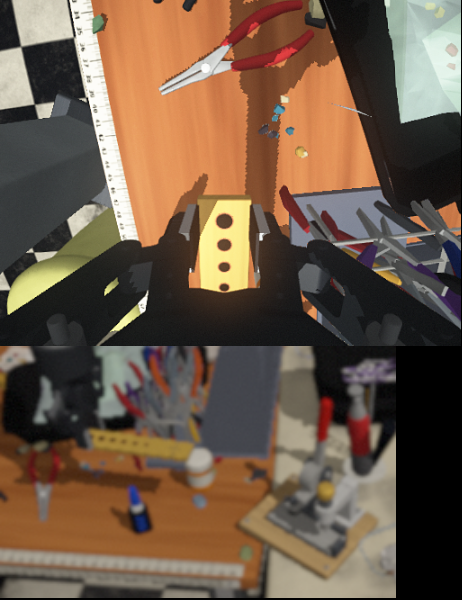

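The plate is held at its drilled end, clear of the glue and the jar. I'll check its sag from depth.

```bash
python3 - <<'E'
from h import *
st=manip.get_state()
for n in ['scene','top']:
    im,d=manip.capture(n)
    hsv=cv2.cvtColor(im,cv2.COLOR_BGR2HSV); C=cloud(n,d)
    m=cv2.inRange(hsv,(18,90,70),(34,255,255))>0
    z=C[...,2]; m&=(z>85)&(z<140)&(C[...,0]>380)&(C[...,0]<540)&(C[...,1]>180)&(C[...,1]<380)
    m=cv2.erode(m.astype(np.uint8),np.ones((2,2)))>0
    P=C[m]; T=R.from_quat(st['eef_rot']).as_matrix()
    u=(P-st['eef_pos'])@T; 
    A=np.c_[u[:,0],u[:,1],np.ones(len(u))]; k=np.linalg.lstsq(A,-u[:,2],rcond=None)[0]
    r=-u[:,2]-A@k
    print(n,len(P),k,r.std(),u[:,0].min(),u[:,0].max(),u[:,1].min(),u[:,1].max())
    q=cv2.minAreaRect(u[:,:2].astype(np.float32)); print(q)
E
```

```text
scene 523 [0.016 0.081 6.525] 1.7979097267611421 -144.79099416604328 2.2622136744207393 -17.25462027418901 16.619139212484026
((-71.08406066894531, -1.4426345825195312), (147.47520446777344, 32.14908218383789), 1.7479302883148193)
top 610 [0.021 0.02  6.31 ] 1.8381581088015384 -144.59599306681744 -3.437218048359179 -17.544591017697055 12.2597973431135
((-73.99836730957031, -2.581531524658203), (141.27734375, 29.100828170776367), 0.5325914025306702)
```

>>> {"fn": "servo_tool", "kwargs": {"moves": [[[0, 0, -0.1, 0, 0, 0.058], [0, 0, -0.1, 0, 0, 0.058], [0, 0, 0, 0, 0, 0.058], [0, 0, 0, 0, 0, 0.058], [-0.5, 0.12, 0, 0, 0, 0], [-0.8, 0.2, 0, 0, 0, 0], [-0.8, 0.2, 0, 0, 0, 0], [-0.8, 0.2, 0, 0, 0, 0], [-0.8, 0.2, 0, 0, 0, 0], [-0.8, 0.2, 0, 0, 0, 0], [-0.4, 0.1, 0, 0, -0.009, 0], [0, 0, 0, 0, 0, 0]]]}}

```text
t: 7.42
eef_pos: [474.6, 147.6, 125.7]
eef_rot: [0.721, 0.693, -0.008, 0.007]
wrist_force: [-0.6, -0.1, -1.6]
grip_width: 29.6
```

>>> {"fn": "servo_tool", "kwargs": {"moves": [[[0, 0, 0, 0, 0, 0], [0, 0, 0, 0, 0, 0]]]}}

```text
t: 7.58
eef_pos: [474.0, 151.2, 126.0]
eef_rot: [0.719, 0.695, -0.007, 0.006]
wrist_force: [0.9, -0.1, -1.8]
grip_width: 29.9
```

```bash
cat >> h.py <<'E'
O=np.array([546.7,76.7]);TH=-0.037
def tojig(P):
    c,s=np.cos(TH),np.sin(TH);Q=np.array(P,float).copy();q=Q[...,:2]-O
    Q[...,0]=q[...,0]*c+q[...,1]*s;Q[...,1]=-q[...,0]*s+q[...,1]*c;return Q
def stat():
    st=manip.get_state();T=R.from_quat(st['eef_rot']).as_matrix()
    print('t',st['t'],'jig',tojig(st['eef_pos']),'yaw-jig',np.arctan2(T[1,1],T[0,1])-TH,'toolz',T[:,2],'toolx z',T[2,0],'F',st['wrist_force'],'M',st['moment'],'g',st['grip_width']);return st
E
python3 - <<'E'
from h import *
st=stat(); print(st['q'])
for n in ['scene','top']:
    im,d=manip.capture(n)
    hsv=cv2.cvtColor(im,cv2.COLOR_BGR2HSV); C=cloud(n,d)
    m=cv2.inRange(hsv,(18,90,70),(34,255,255))>0
    T=R.from_quat(st['eef_rot']).as_matrix()
    U=(C-st['eef_pos'])@T
    m&=(abs(U[...,2])<25)&(abs(U[...,1])<25)&(U[...,0]<10)&(U[...,0]>-160)
    m=cv2.erode(m.astype(np.uint8),np.ones((2,2)))>0
    u=U[m]
    A=np.c_[u[:,0],u[:,1],np.ones(len(u))]; k=np.linalg.lstsq(A,-u[:,2],rcond=None)[0]
    Pj=tojig(C[m]); B=np.c_[Pj[:,0]-Pj[:,0].mean(),Pj[:,1],np.ones(len(Pj))]; 
    print(n,len(u),k,'jigfit',np.linalg.lstsq(B,Pj[:,2],rcond=None)[0],cv2.minAreaRect(Pj[:,:2].astype(np.float32)))
    cv2.imwrite(f'pics/{n}5.png',im)
s=cv2.imread('pics/scene5.png');t=cv2.imread('pics/top5.png')
crop(s,130,100,330,250,4,'s5b.png')
E
```

```text
t 7.5833 jig [-75.386  71.78  125.973] yaw-jig 0.002145571587172171 toolz [-0.002 -0.017 -1.   ] toolx z -0.017364786296703533 F [ 0.927 -0.099 -1.831] M [ 0.171 -0.007  0.065] g 29.877245511278602
[ 0.178  0.071  1.992 -0.019  1.084  0.222]
scene 663 [0.021 0.026 7.132] jigfit [  0.025   0.003 132.836] ((-75.68514251708984, 2.3672409057617188), (151.0839385986328, 32.21434783935547), 89.60015106201172)
top 512 [ 0.016 -0.01   5.978] jigfit [ -0.011  -0.001 132.047] ((-77.48707580566406, -21.633453369140625), (104.17377471923828, 29.33655548095703), 89.76410675048828)
```

View pics/s5b.png

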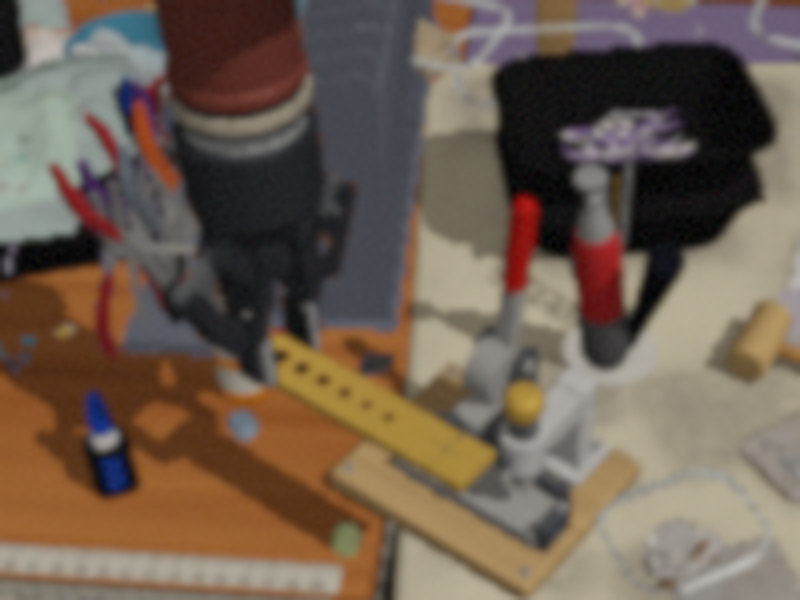

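The plate is held level in front of the jig, over the front edge of the board. Lowering.

>>> {"fn": "servo_tool", "kwargs": {"moves": [[[0, 0, 0.3, 0, 0, 0], [0, 0, 0.5, 0, 0, 0], [0, 0, 0.6, 0, 0, 0], [0, 0, 0.5, 0, 0, 0], [0, 0, 0.3, 0, 0, 0], [0.05, 0, 0.1, 0, 0, 0], [0, 0, 0, 0, 0, 0], [0, 0, 0, 0, 0, 0], [0, 0, 0, 0, 0, 0]]]}}

```text
t: 8.43
eef_pos: [475.9, 151.2, 35.8]
eef_rot: [0.719, 0.695, -0.005, 0.007]
wrist_force: [-0.4, 0.6, -2.0]
grip_width: 29.6
```

```bash
cat > look.py <<'E'
from h import *
import sys
k=sys.argv[1]
st=stat()
for n in ['scene','top']:
    im,d=manip.capture(n)
    hsv=cv2.cvtColor(im,cv2.COLOR_BGR2HSV); C=cloud(n,d)
    m=cv2.inRange(hsv,(18,90,70),(34,255,255))>0
    T=R.from_quat(st['eef_rot']).as_matrix()
    U=(C-st['eef_pos'])@T
    m&=(abs(U[...,2])<25)&(abs(U[...,1])<25)&(U[...,0]<10)&(U[...,0]>-160)
    m=cv2.erode(m.astype(np.uint8),np.ones((2,2)))>0
    Pj=tojig(C[m]); B=np.c_[Pj[:,0]-Pj[:,0].mean(),Pj[:,1],np.ones(len(Pj))]; 
    if len(Pj)>20: print(n,len(Pj),'jigfit',np.linalg.lstsq(B,Pj[:,2],rcond=None)[0],cv2.minAreaRect(Pj[:,:2].astype(np.float32)))
    cv2.imwrite(f'pics/{n}{k}.png',im)
s=cv2.imread(f'pics/scene{k}.png');t=cv2.imread(f'pics/top{k}.png')
a=cv2.resize(s[140:250,190:310],None,fx=4.5,fy=4.5,interpolation=2)
b=cv2.resize(t[160:250,190:290],None,fx=2.6,fy=2.6,interpolation=2)
o=np.zeros((495,800,3),np.uint8);o[:,:540]=a;o[:234,540:800]=b;cv2.imwrite(f'pics/l{k}.png',o)
E
python3 look.py 6
```

```text
t 8.4333 jig [-73.529  71.859  35.757] yaw-jig 0.0024386468854639617 toolz [ 0.002 -0.018 -1.   ] toolx z -0.01744734253771369 F [-0.363  0.608 -2.039] M [ 0.133 -0.1    0.048] g 29.619128516608857
scene 603 jigfit [-0.115  0.023 42.168] ((-71.19424438476562, -5.634620666503906), (38.59632110595703, 166.12364196777344), 2.276078462600708)
top 458 jigfit [-0.255 -0.    40.469] ((-71.35717010498047, -24.03044891357422), (37.978660583496094, 103.77725982666016), 2.208735466003418)
```

View pics/l6.png

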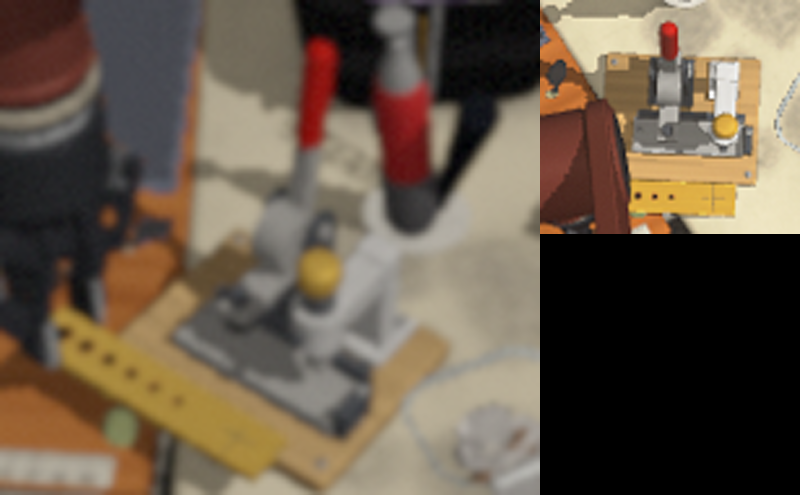

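The plate is low in front of the board (scene 60–280, 320–465). Next I'll measure its plain end and cross in the top view.

```bash
python3 - <<'E'
from h import *
t=cv2.imread('pics/top6.png')
c=cv2.resize(t[195:250,220:290],None,fx=11,fy=11,interpolation=cv2.INTER_CUBIC);cv2.imwrite('pics/t6c.png',c)
E
```

View pics/t6c.png

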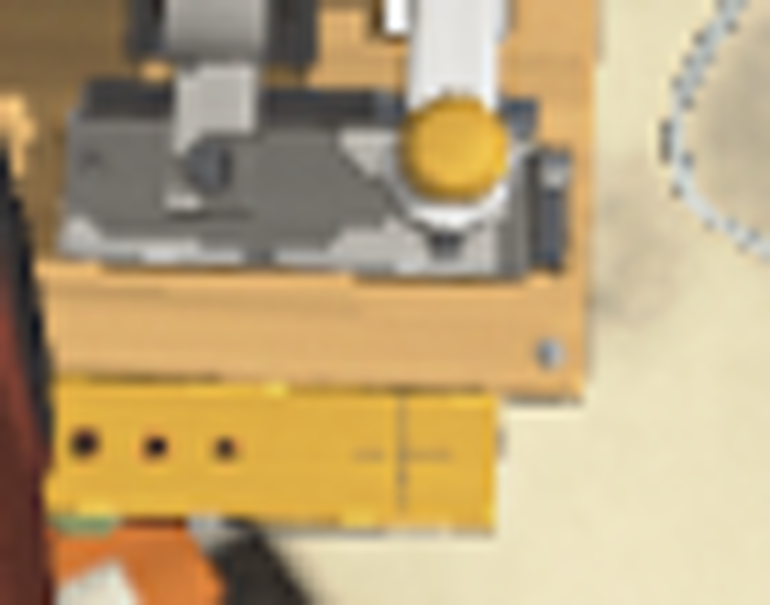

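```bash
python3 - <<'E'
from h import *
f=lambda x,y,z:tojig(onplane('top',[[ (x+.5)/11+220-.5,(y+.5)/11+195-.5]],z))[0]
for n,p in dict(cross=(403,455,42),endF=(495,530,42),endB=(499,393,42),endstopB=(537,155,38),endstopF=(530,265,38),bedFR=(522,275,28),bedFL=(58,250,28),cap=(455,148,127),boardFR=(582,398,16)).items(): print(n,f(*p))
E
```

```text
cross [-73.575 -52.219  42.   ]
endF [-90.057 -74.277  42.   ]
endB [-58.212 -74.042  42.   ]
endstopB [ -1.432 -81.133  38.   ]
endstopF [-27.553 -80.396  38.   ]
bedFR [-29.036 -79.028  28.   ]
bedFL [-27.77   31.395  28.   ]
cap [-11.594 -59.315 127.   ]
boardFR [-56.793 -94.95   16.   ]
```

>>> {"fn": "servo_tool", "kwargs": {"moves": [[[0, 0, 0.1, 0, 0, 0], [0, 0.2, 0, 0, 0, 0], [0, 0.4, 0, 0, 0, 0], [0, 0.3, 0, 0, 0, 0], [0, 0, 0, 0, 0, 0], [0, 0, 0, 0, 0, 0]]]}}

```text
t: 9.03
eef_pos: [511.3, 149.3, 30.8]
eef_rot: [0.72, 0.694, -0.006, 0.006]
wrist_force: [-1.0, -0.1, -1.7]
grip_width: 29.9
```

```bash
python3 -c "
from h import *
stat()"
```

```text
t 9.0333 jig [-38.016  71.261  30.762] yaw-jig 0.0013463289071782084 toolz [-0.    -0.018 -1.   ] toolx z -0.017849896727886602 F [-1.026 -0.07  -1.669] M [ 0.111  0.054 -0.008] g 29.945318007299225
```

>>> {"fn": "servo_tool", "kwargs": {"moves": [[[0, 0.2, 0, 0, 0, 0], [0, 0.2, 0, 0, 0, 0], [0, 0.15, 0, 0, 0, 0], [0, 0.06, 0, 0, 0, 0], [0, 0, 0, 0, 0, 0], [0, 0, 0, 0, 0, 0]]]}}

```text
t: 9.53
eef_pos: [534.8, 148.6, 30.4]
eef_rot: [0.719, 0.695, -0.007, 0.006]
wrist_force: [-0.5, 0.2, -1.0]
grip_width: 29.9
```

```bash
python3 -c "
from h import *
stat()"; python3 look.py 7
```

```text
t 9.5333 jig [-14.529  71.393  30.396] yaw-jig 0.0018670547171970586 toolz [-0.001 -0.018 -1.   ] toolx z -0.01801544470773668 F [-0.508  0.193 -1.013] M [0.099 0.037 0.017] g 29.874274171664776
t 9.5333 jig [-14.529  71.393  30.396] yaw-jig 0.0018670547171970586 toolz [-0.001 -0.018 -1.   ] toolx z -0.01801544470773668 F [-0.508  0.193 -1.013] M [0.099 0.037 0.017] g 29.874274171664776
scene 610 jigfit [ 0.487  0.    33.403] ((-18.480003356933594, -4.752433776855469), (166.86793518066406, 41.05986022949219), 89.67411804199219)
top 310 jigfit [ 0.339  0.051 34.453] ((-18.992870330810547, -30.978675842285156), (42.49675369262695, 113.44662475585938), 3.5380568504333496)
```

View pics/l7.png

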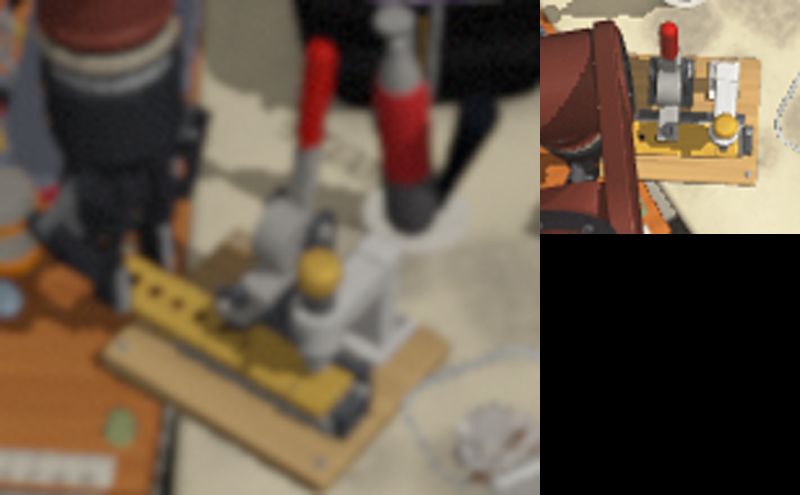

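The plate is under the strap and the punch, just short of the fence and stop. Pushing it to the fence.

>>> {"fn": "servo_tool", "kwargs": {"moves": [[[0, 0.06, 0, 0, 0, 0], [0, 0.04, 0, 0, 0, 0], [0, 0, 0, 0, 0, 0], [0, 0, 0, 0, 0, 0]]]}}

```text
t: 9.97
eef_pos: [538.8, 148.5, 30.4]
eef_rot: [0.719, 0.695, -0.007, 0.006]
wrist_force: [-0.4, -0.1, -1.3]
grip_width: 29.7
```

>>> {"fn": "servo_tool", "kwargs": {"moves": [[[-0.06, 0, 0, 0, 0, 0], [-0.05, 0, 0, 0, 0, 0], [0, 0, 0, 0, 0, 0]]]}}

```text
t: 10.22
eef_pos: [538.6, 143.6, 30.5]
eef_rot: [0.719, 0.695, -0.007, 0.006]
wrist_force: [-1.5, -0.2, -1.9]
grip_width: 30.1
```

```bash
python3 -c "
from h import *
stat()"
```

```text
t 10.2167 jig [-10.584  66.574  30.536] yaw-jig 0.0018619145114045846 toolz [-0.001 -0.018 -1.   ] toolx z -0.018306711086471146 F [-1.462 -0.228 -1.851] M [0.141 0.014 0.024] g 30.12226332685875
```

Lower onto the bed, still pressing lightly toward the fence and stop.

>>> {"fn": "servo_tool", "kwargs": {"moves": [[[-0.03, 0.03, 0, 0, 0, 0], [0, 0, 0, 0, 0, 0], [0, 0, 0, 0, 0, 0]]]}}

```text
t: 10.47
eef_pos: [538.8, 142.8, 30.2]
eef_rot: [0.719, 0.694, -0.007, 0.005]
wrist_force: [-3.3, 1.0, -1.3]
grip_width: 29.7
```

>>> {"fn": "servo_tool", "kwargs": {"moves": [[[-0.02, 0.03, 0, 0, 0, 0], [0, 0, 0, 0, 0, 0], [0, 0, 0, 0, 0, 0]]]}}

```text
t: 10.72
eef_pos: [538.9, 142.4, 29.8]
eef_rot: [0.72, 0.694, -0.008, 0.004]
wrist_force: [-4.7, 2.2, -0.5]
grip_width: 29.6
```

>>> {"fn": "servo_tool", "kwargs": {"moves": [[[-0.02, 0.02, 0, 0, 0, 0], [0, 0, 0, 0, 0, 0], [0, 0, 0, 0, 0, 0]]]}}

```text
t: 10.97
eef_pos: [539.0, 142.2, 29.7]
eef_rot: [0.72, 0.694, -0.008, 0.003]
wrist_force: [-6.3, 3.5, -0.2]
grip_width: 29.8
```

>>> {"fn": "servo_tool", "kwargs": {"moves": [[[0, 0, 0.025, 0, 0, 0], [0, 0, 0, 0, 0, 0], [0, 0, 0, 0, 0, 0]]]}}

```text
t: 11.22
eef_pos: [539.0, 142.2, 29.2]
eef_rot: [0.72, 0.694, -0.008, 0.004]
wrist_force: [-7.1, 4.0, 2.5]
grip_width: 29.4
```

>>> {"fn": "servo_tool", "kwargs": {"moves": [[[0, 0, 0.025, 0, 0, 0], [0, 0, 0, 0, 0, 0], [0, 0, 0, 0, 0, 0]]]}}

```text
t: 11.47
eef_pos: [539.1, 142.3, 28.7]
eef_rot: [0.72, 0.694, -0.008, 0.003]
wrist_force: [-8.1, 4.5, 5.5]
grip_width: 29.6
```

```bash
python3 look.py 8
```

```text
t 11.4667 jig [-10.02   65.243  28.714] yaw-jig 0.0006117477268808083 toolz [-0.007 -0.016 -1.   ] toolx z -0.01663688663241724 F [-8.132  4.511  5.465] M [ 0.567  1.394 -0.374] g 29.632314532258494
scene 539 jigfit [ 0.238  0.024 34.227] ((-14.073532104492188, -13.002021789550781), (47.24991989135742, 164.0836181640625), 3.1679680347442627)
top 240 jigfit [ 0.096  0.061 37.643] ((-15.746646881103516, -39.2680549621582), (44.756038665771484, 113.67695617675781), 4.87373161315918)
```

View pics/l8.png

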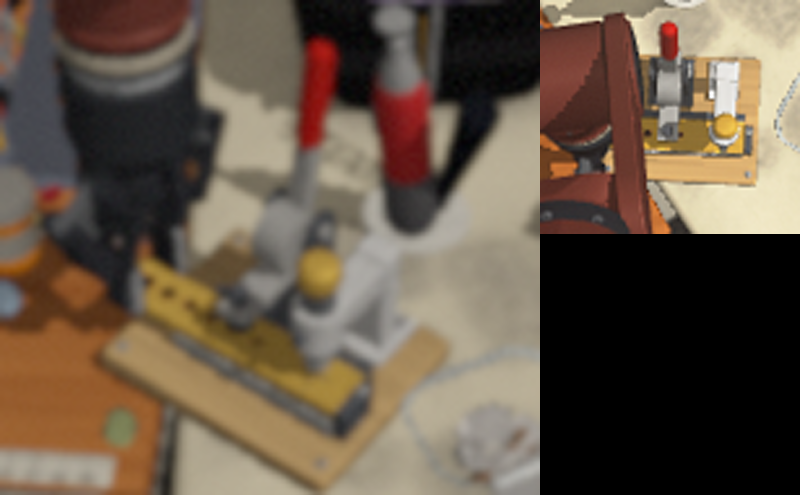

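>>> {"fn": "servo_tool", "kwargs": {"moves": [[[0, 0, 0, 0, 0, 0], [0, 0, 0, 0, 0, 0], [0, 0, 0, 0, 0, 0], [0, 0, 0, 0, 0, 0]]], "claw": 0.35}}

```text
t: 11.9
eef_pos: [543.2, 140.9, 29.3]
eef_rot: [0.719, 0.695, -0.006, 0.007]
wrist_force: [-1.1, 0.2, -0.3]
grip_width: 55.5
```

>>> {"fn": "servo_tool", "kwargs": {"moves": [[[0, 0, -0.5, 0, 0, 0], [0, 0, -0.8, 0, 0, 0], [0.5, 0, -0.8, 0, 0, 0], [0.5, 0, -0.5, 0, 0, 0], [0, 0, 0, 0, 0, 0], [0, 0, 0, 0, 0, 0]]]}}

```text
t: 12.4
eef_pos: [545.3, 183.7, 134.1]
eef_rot: [0.719, 0.695, -0.004, 0.008]
wrist_force: [-0.3, 0.1, -0.7]
grip_width: 55.3
```

```bash
python3 - <<'E'
from h import *
st=stat(); print(st['q'])
np.save('w9st.npy',st,allow_pickle=True)
im,d=manip.capture('wrist'); cv2.imwrite('pics/w9.png',im); np.save('w9.npy',d)
crop(im,0,0,512,384,1.55,'w9b.png')
E
python3 look.py 9
```

```text
t 12.4 jig [ -5.397 106.832 134.13 ] yaw-jig 0.0037129326268354537 toolz [ 0.005 -0.018 -1.   ] toolx z -0.017375396246821016 F [-0.269  0.146 -0.734] M [-0.013  0.056 -0.036] g 55.34379439798274
[ 0.213  0.216  1.809 -0.02   1.116  0.255]
t 12.45 jig [ -7.098 105.864 132.021] yaw-jig 0.0028629337127976315 toolz [ 0.    -0.019 -1.   ] toolx z -0.01852600386074707 F [ 0.514  0.823 -1.257] M [ 0.021  0.006 -0.006] g 55.41468542422342
```

View pics/l9.png

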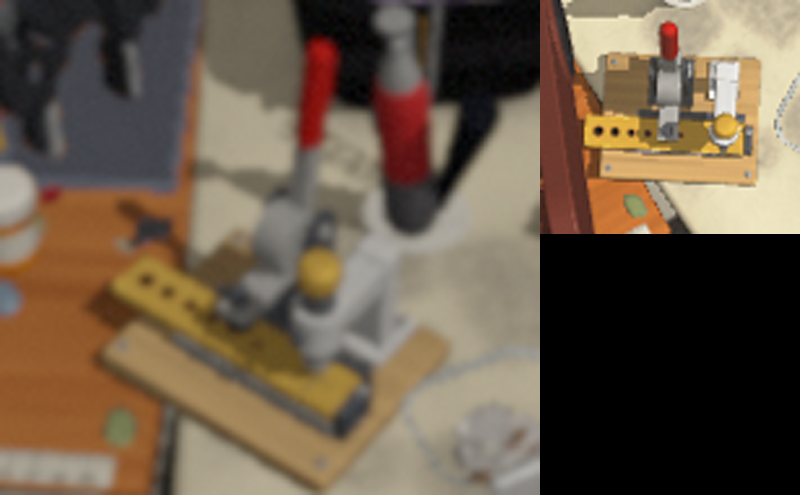

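View pics/w9b.png

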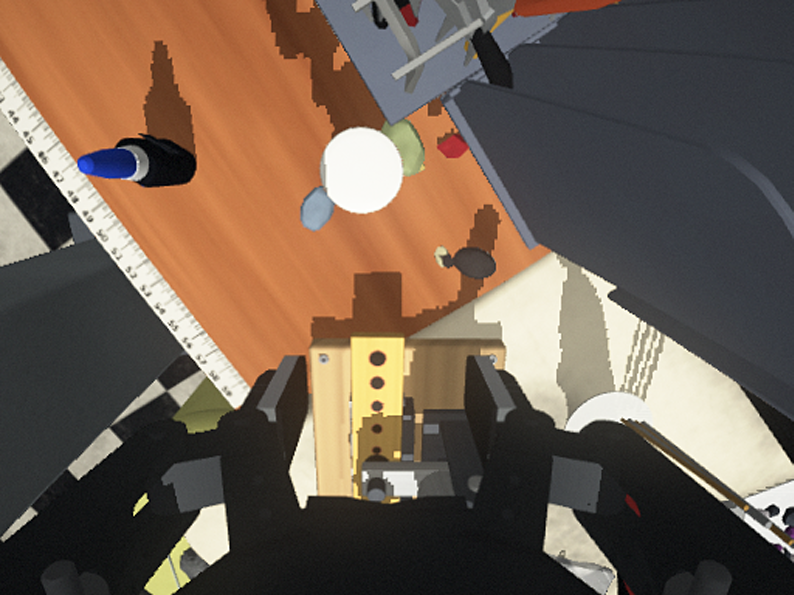

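In the wrist view the plate lies parallel to the board, with its drilled end at (377,337). Now a numeric check of the seating in the top view.

```bash
python3 - <<'E'
from h import *
t=cv2.imread('pics/top9.png')
c=cv2.resize(t[190:240,200:280],None,fx=10,fy=10,interpolation=cv2.INTER_CUBIC);cv2.imwrite('pics/t9c.png',c)
w=cv2.imread('pics/w9.png'); crop(w,190,205,340,325,5,'w9c.png')
E
```

```text
(no output)
```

View pics/t9c.png

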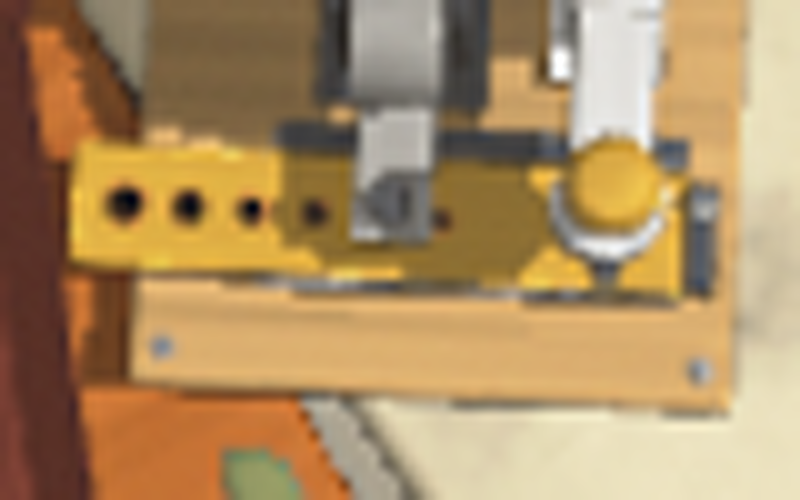

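View pics/w9c.png

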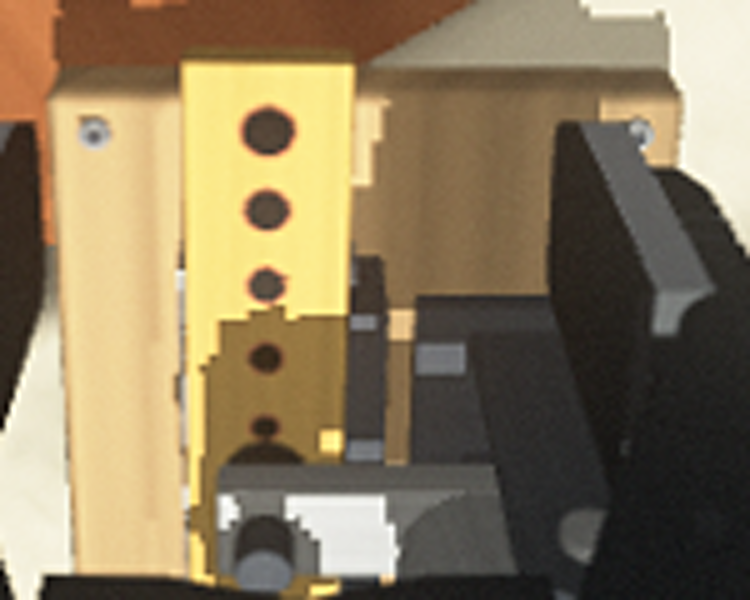

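```bash
python3 - <<'E'
from h import *
f=lambda x,y,z:tojig(onplane('top',[[ (x+.5)/10+200-.5,(y+.5)/10+190-.5]],z))[0]
for n,p in dict(drB=(77,143,36),drF=(68,265,36),plF=(680,296,36),stopF=(685,295,38),hole1=(125,204,36),hole3=(251,210,36),hole6=(442,220,36),fenceL=(282,125,38)).items(): print(n,f(*p))
st=np.load('w9st.npy',allow_pickle=True).item()
g=lambda x,y,z:tojig(onplane('wrist',[[ (x+.5)/5+190-.5,(y+.5)/5+205-.5]],z,st))[0]
for n,p in dict(drB=(355,65,36),drF=(182,63,36),hole1=(268,131,36),hole5=(265,427,36),fenceFL=(349,312,38),boardFL=(52,95,16),boardBL=(680,92,16)).items(): print('w',n,g(*p))
E
```

```text
drB [ 4.578 78.541 36.   ]
drF [-27.437  79.026  36.   ]
plF [-28.712 -80.073  36.   ]
stopF [-28.592 -81.269  38.   ]
hole1 [-10.875  65.109  36.   ]
hole3 [-11.032  32.238  36.   ]
hole6 [-11.521 -17.529  36.   ]
fenceL [11.334 25.186 38.   ]
w drB [ 6.586 79.382 36.   ]
w drF [-25.21   79.731  36.   ]
w hole1 [-9.448 66.012 36.   ]
w hole5 [-10.267  -0.087  36.   ]
w fenceFL [ 6.196 28.21  38.   ]
w boardFL [-53.121  64.222  16.   ]
w boardBL [73.404 64.907 16.   ]
```

The seating is good: the wrist view puts the plate's drilled end at y 79.5, holes along x≈-10 and the yaw error near 0.01. Now I'll locate the lever and the burr cup.

```bash
python3 - <<'E'
from h import *
st1=np.load('w1st.npy',allow_pickle=True).item()
for n,im,d,st in [('top',cv2.imread('pics/top0.png'),np.load('top0.npy'),None),('scene',cv2.imread('pics/scene0.png'),np.load('scene0.npy'),None),('wrist',cv2.imread('pics/w1.png'),np.load('w1.npy'),st1)]:
    J=tojig(cloud(n,d,st)); hsv=cv2.cvtColor(im,cv2.COLOR_BGR2HSV)
    red=cv2.inRange(hsv,(0,130,60),(8,255,255))|cv2.inRange(hsv,(172,130,60),(180,255,255))
    z=J[...,2]
    m=(red>0)&(z>125)&(z<210)&(J[...,0]>30)&(J[...,0]<90)&(abs(J[...,1]+4)<25)
    P=J[m]; 
    print(n,'lever n',len(P),[ (lo,np.median(P[(P[:,2]>lo)&(P[:,2]<lo+15)],0)) for lo in (130,145,160,175,185) if ((P[:,2]>lo)&(P[:,2]<lo+15)).sum()>3])
    b=(z>40)&(z<215)&(J[...,0]>80)&(J[...,0]<230)&(abs(J[...,1]+10)<90)
    P=J[b]; 
    for lo in (40,80,120,150,180):
        Q=P[(P[:,2]>lo)&(P[:,2]<lo+40)]
        if len(Q)>3: print('  bg',lo,len(Q),Q.min(0),Q.max(0))
E
```

```text
top lever n 83 [(145, array([ 47.188,  -6.237, 153.105])), (160, array([ 49.598,  -5.406, 167.176])), (175, array([ 52.318,  -6.601, 182.736])), (185, array([ 58.268,  -5.596, 195.759]))]
  bg 40 190 [121.713 -47.092  40.15 ] [229.94   79.647  79.213]
  bg 80 178 [115.144 -53.967  80.423] [229.537  78.541 119.526]
  bg 120 192 [113.605 -78.432 120.289] [197.88   16.822 155.444]
  bg 150 62 [107.911 -23.307 150.045] [126.696  -6.371 189.956]
  bg 180 58 [107.911 -23.307 181.814] [126.696  -6.91  190.937]
scene lever n 148 [(130, array([ 48.667,  -6.865, 141.855])), (145, array([ 50.619,  -7.042, 151.242])), (160, array([ 53.185,  -7.479, 167.447])), (175, array([ 55.628,  -7.699, 182.273])), (185, array([ 58.929,  -6.873, 194.48 ]))]
  bg 40 253 [123.039 -54.509  40.001] [229.32   79.927  79.907]
  bg 80 286 [116.347 -71.914  80.137] [229.844  79.988 119.764]
  bg 120 255 [115.079 -78.328 120.102] [200.882  16.926 159.03 ]
  bg 150 93 [109.234 -24.313 150.053] [133.033  -4.617 189.535]
  bg 180 47 [109.234 -24.313 182.87 ] [129.859  -4.617 191.32 ]
wrist lever n 899 [(130, array([ 47.544,  -4.12 , 142.717])), (145, array([ 48.785,  -3.038, 153.914])), (160, array([ 51.427,  -4.307, 167.617])), (175, array([ 53.798,  -4.013, 183.214])), (185, array([ 58.636,  -4.383, 195.304]))]
  bg 40 1171 [123.306 -49.586  40.16 ] [229.974  79.993  79.951]
  bg 80 1419 [115.588 -64.406  80.019] [229.767  79.947 119.998]
  bg 120 1487 [113.99  -78.828 120.015] [200.399  16.671 159.99 ]
  bg 150 734 [108.322 -24.522 150.033] [129.73   -4.817 189.743]
  bg 180 478 [108.322 -24.522 180.164] [127.995  -5.395 189.743]
```

>>> {"fn": "servo_tool", "kwargs": {"moves": [[[0, 0, -0.5, 0, 0.009, 0], [0, 0, -0.5, 0, 0, -0.06], [0, 0, -0.5, 0, 0, -0.06], [0, 0, -0.5, 0, 0, -0.06], [0, 0, -0.4, 0, 0, -0.06], [0, 0, -0.3, 0, 0, -0.06], [0, 0, 0, 0, 0, -0.06], [0, 0, 0, 0, 0, -0.06], [0, 0, 0, 0, 0, -0.06], [0, 0, 0, 0, 0, -0.06], [0, 0, 0, 0, 0, -0.06], [0, 0, 0, 0, 0, -0.06]]], "claw": 0.5}}

```text
t: 13.55
eef_pos: [542.2, 182.0, 237.3]
eef_rot: [0.14, 0.99, -0.001, -0.002]
wrist_force: [-0.3, -0.3, 1.1]
grip_width: 42.5
```

>>> {"fn": "servo_tool", "kwargs": {"moves": [[[0, 0, 0, 0, 0, -0.06], [0, 0, 0, 0, 0, -0.06], [0, 0, 0, 0, 0, 0], [0, 0, 0, 0, 0, 0]]]}}

```text
t: 13.88
eef_pos: [542.5, 182.4, 237.9]
eef_rot: [0.025, 1.0, -0.001, -0.002]
wrist_force: [0.1, -0.3, 0.6]
grip_width: 42.8
```

```bash
python3 -c "
from h import *
st=stat();print(st['q'],st['eef_rot'])
T=R.from_quat(st['eef_rot']).as_matrix();print(T)"
```

```text
t 13.8833 jig [ -8.143 105.442 237.919] yaw-jig 1.5580363797907246 toolz [-0.003 -0.001 -1.   ] toolx z 0.003167561835175006 F [ 0.125 -0.265  0.573] M [-0.067 -0.008  0.004] g 42.79923895135611
[ 0.202  0.102  1.731 -0.     1.311 -1.319] [ 0.025  1.    -0.001 -0.002]
[[-0.999  0.05  -0.003]
 [ 0.05   0.999 -0.001]
 [ 0.003 -0.001 -1.   ]]
```

>>> {"fn": "servo_tool", "kwargs": {"moves": [[[-0.4, -0.6, 0, 0, 0, 0], [-0.6, -0.9, 0, 0, 0, 0], [-0.5, -0.8, 0, 0, 0, 0], [-0.29, -0.41, 0, 0, 0, 0], [0, 0, 0, 0, 0, 0], [0, 0, 0, 0, 0, 0]]]}}

```text
t: 14.38
eef_pos: [608.9, 71.8, 238.8]
eef_rot: [0.025, 1.0, 0.0, -0.001]
wrist_force: [-0.8, -0.4, -0.1]
grip_width: 42.5
```

```bash
python3 - <<'E'
from h import *
st=stat()
im,d=manip.capture('wrist'); cv2.imwrite('pics/w10.png',im)
crop(im,0,0,512,384,1.55,'w10b.png')
E
```

```text
t 14.3833 jig [ 62.312  -2.566 238.772] yaw-jig 1.557212891047073 toolz [-0.002  0.    -1.   ] toolx z 0.002057398424655219 F [-0.844 -0.433 -0.08 ] M [ 0.028  0.018 -0.024] g 42.47739140436251
```

View pics/w10b.png

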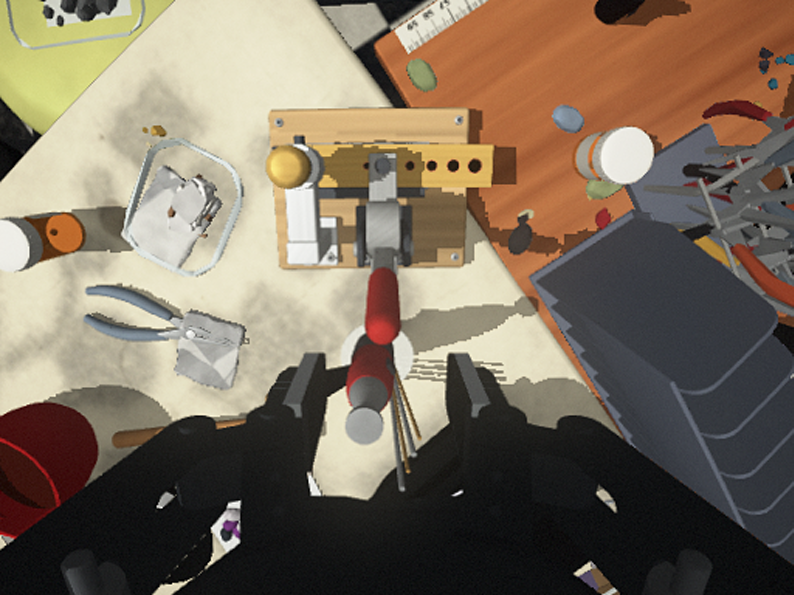

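The red lever end (383,320) is centred between the fingers and the burr cup lies behind it. Lowering around the lever and gripping.

>>> {"fn": "servo_tool", "kwargs": {"moves": [[[0, -0.03, 0.4, 0, 0, 0], [0, 0, 0.6, 0, 0, 0], [0, 0, 0.6, 0, 0, 0], [0, 0, 0.34, 0, 0, 0], [0, 0, 0, 0, 0, 0], [0, 0, 0, 0, 0, 0]]]}}

```text
t: 14.93
eef_pos: [607.8, 72.8, 161.3]
eef_rot: [0.023, 1.0, 0.0, -0.001]
wrist_force: [-0.1, 0.1, 0.9]
grip_width: 42.7
```

>>> {"fn": "servo_tool", "kwargs": {"moves": [[[0, 0, 0, 0, 0, 0], [0, 0, 0, 0, 0, 0], [0, 0, 0, 0, 0, 0], [0, 0, 0, 0, 0, 0], [0, 0, 0, 0, 0, 0]]], "claw": 1}}

```text
t: 15.35
eef_pos: [610.5, 70.4, 164.8]
eef_rot: [0.023, 1.0, -0.001, 0.002]
wrist_force: [-0.8, -5.6, 3.7]
grip_width: 15.5
```

```bash
python3 -c "
from h import *
st=stat()"
```

```text
t 15.35 jig [ 63.963  -3.984 164.761] yaw-jig 1.5618990384181473 toolz [ 0.004 -0.003 -1.   ] toolx z -0.0038837825887241707 F [-0.774 -5.571  3.709] M [-0.801  0.126  0.017] g 15.470701212149235
```

>>> {"fn": "servo_tool", "kwargs": {"moves": [[[0.22, 0, -0.03, 0, 0, 0], [0.23, 0, -0.01, 0, 0, 0], [0.25, 0, 0.01, 0, 0, 0], [0.25, 0, 0.04, 0, 0, 0], [0.24, 0, 0.06, 0, 0, 0], [0.235, 0, 0.087, 0, 0, 0], [0, 0, 0, 0, 0, 0]]]}}

```text
t: 15.93
eef_pos: [557.0, 72.6, 160.7]
eef_rot: [0.023, 1.0, -0.002, 0.007]
wrist_force: [4.2, -6.5, 5.9]
grip_width: 14.9
```

```bash
python3 -c "
from h import *
st=stat()"
```

```text
t 15.9333 jig [ 10.407  -3.727 160.75 ] yaw-jig 1.5619257126799644 toolz [ 0.015 -0.004 -1.   ] toolx z -0.01475398916127378 F [ 4.191 -6.537  5.876] M [-0.998 -1.007 -0.032] g 14.921211860547293
```

>>> {"fn": "servo_tool", "kwargs": {"moves": [[[0.22, 0, 0.11, 0, 0, 0], [0.22, 0, 0.13, 0, 0, 0], [0.2, 0, 0.15, 0, 0, 0], [0.18, 0, 0.17, 0, 0, 0], [0.16, 0, 0.19, 0, 0, 0], [0.15, 0, 0.2, 0, 0, 0], [0, 0, 0, 0, 0, 0]]]}}

```text
t: 16.52
eef_pos: [507.0, 74.6, 120.1]
eef_rot: [0.023, 1.0, -0.002, 0.001]
wrist_force: [-5.4, -8.3, 9.2]
grip_width: 14.8
```

```bash
python3 -c "
from h import *
st=stat()"
```

```text
t 16.5167 jig [-39.63   -3.573 120.137] yaw-jig 1.5627156231910315 toolz [ 0.002 -0.004 -1.   ] toolx z -0.0016987441214835204 F [-5.355 -8.29   9.155] M [-1.212  0.398 -0.053] g 14.84585181832895
```

>>> {"fn": "servo_tool", "kwargs": {"moves": [[[0.09, 0, 0.16, 0, 0, 0], [0.08, 0, 0.17, 0, 0, 0], [0.07, 0, 0.18, 0, 0, 0], [0.06, 0, 0.18, 0, 0, 0], [0, 0, 0, 0, 0, 0]]]}}

```text
t: 16.93
eef_pos: [493.9, 75.1, 90.5]
eef_rot: [0.022, 1.0, -0.002, -0.001]
wrist_force: [-4.5, -8.9, 4.4]
grip_width: 15.3
```

```bash
python3 -c "
from h import *
st=stat()"
```

```text
t 16.9333 jig [-52.674  -3.559  90.482] yaw-jig 1.5628708170220893 toolz [-0.001 -0.004 -1.   ] toolx z 0.0012744355522774863 F [-4.538 -8.911  4.396] M [-1.256  0.256  0.047] g 15.32957803639408
```

Past the high point (angle about 1.5). Releasing so that it snaps.

>>> {"fn": "servo_tool", "kwargs": {"moves": [[[0, 0, 0, 0, 0, 0], [0, 0, 0, 0, 0, 0], [0, 0, 0, 0, 0, 0], [0, 0, 0, 0, 0, 0], [0, 0, 0, 0, 0, 0]]], "claw": 0.6}}

```text
t: 17.35
eef_pos: [495.2, 77.5, 90.7]
eef_rot: [0.023, 1.0, 0.0, 0.0]
wrist_force: [0.8, -0.4, 0.8]
grip_width: 34.1
```

>>> {"fn": "servo_tool", "kwargs": {"moves": [[[0, 0, -0.5, 0, 0, 0], [0, 0, -0.8, 0, 0, 0], [0.3, 0, -0.8, 0, 0, 0], [0.3, 0, -0.8, 0, 0, 0], [0.3, 0, 0, 0, 0, 0], [0, 0, 0, 0, 0, 0]]]}}

```text
t: 17.85
eef_pos: [459.2, 79.3, 209.0]
eef_rot: [0.023, 1.0, 0.0, 0.002]
wrist_force: [0.2, 0.2, -0.3]
grip_width: 33.9
```

```bash
python3 - <<'E'
from h import *
st=stat();np.save('w11st.npy',st,allow_pickle=True)
im,d=manip.capture('wrist'); cv2.imwrite('pics/w11.png',im); np.save('w11.npy',d)
crop(im,0,0,512,384,1.55,'w11b.png')
E
python3 look.py 11
```

```text
t 17.85 jig [-87.512  -0.635 209.034] yaw-jig 1.562568896473784 toolz [ 0.005  0.001 -1.   ] toolx z -0.004483379210749353 F [ 0.153  0.175 -0.286] M [ 0.033 -0.042  0.009] g 33.92222501146824
t 17.9 jig [-87.883  -0.818 207.212] yaw-jig 1.5625176652783381 toolz [ 0.002  0.    -1.   ] toolx z -0.002011398361304784 F [ 0.365  0.253 -0.353] M [-0.027 -0.023 -0.056] g 34.10805545605833look.py:13: RuntimeWarning: Mean of empty slice.
  Pj=tojig(C[m]); B=np.c_[Pj[:,0]-Pj[:,0].mean(),Pj[:,1],np.ones(len(Pj))];
  ret = ret.dtype.type(ret / rcount)
```

View pics/l11.png

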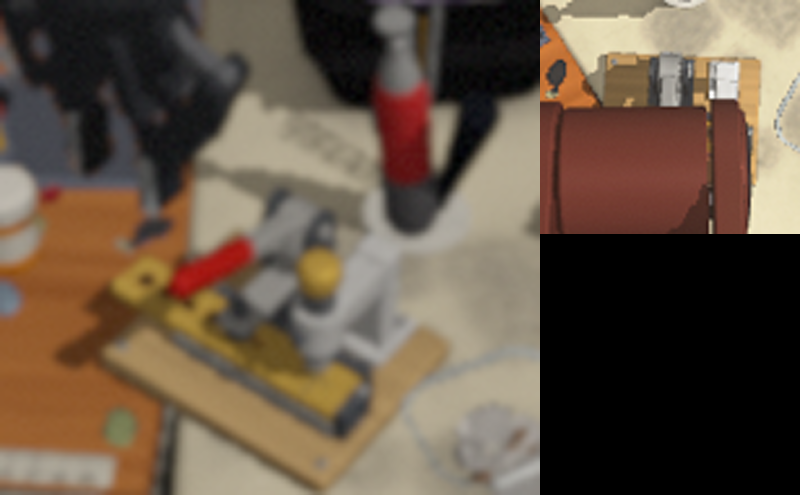

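View pics/w11b.png

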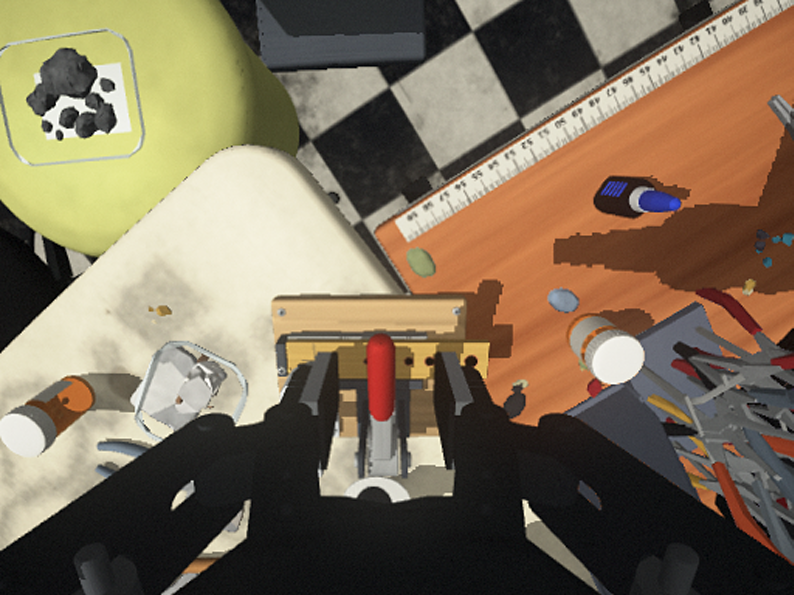

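The lever is down in front of the cam (wrist 380,340–420; scene 175–250, 245–290). I'll check that it is level.

```bash
python3 - <<'E'
from h import *
st1=np.load('w11st.npy',allow_pickle=True).item()
im2,d2=manip.capture('scene')
for n,im,d,st in [('wrist',cv2.imread('pics/w11.png'),np.load('w11.npy'),st1),('scene',im2,d2,None)]:
    J=tojig(cloud(n,d,st)); hsv=cv2.cvtColor(im,cv2.COLOR_BGR2HSV)
    red=cv2.inRange(hsv,(0,130,60),(8,255,255))|cv2.inRange(hsv,(172,130,60),(180,255,255))
    m=(red>0)&(abs(J[...,1]+4)<25)&(J[...,0]<20)&(J[...,0]>-90)&(J[...,2]>60)
    P=J[m]; print(n,len(P))
    for lo in range(-75,10,15):
        Q=P[(P[:,0]>lo)&(P[:,0]<lo+15)]
        if len(Q)>3: print(lo,len(Q),np.median(Q,0),Q[:,2].max())
E
```

```text
wrist 919
-75 122 [-62.97   -4.107 121.849] 125.99442347672183
-60 260 [-53.317  -4.144 122.811] 126.82786535042902
-45 217 [-37.799  -4.339 118.18 ] 122.11243817296216
-30 203 [-22.463  -4.603 113.454] 117.76496809885643
-15 117 [ -9.8    -3.979 109.877] 113.46881449277774
scene 153
-75 16 [-62.115  -5.168 122.148] 125.97624573808253
-60 32 [-53.052  -8.28  123.594] 128.06210572946077
-45 32 [-37.819  -7.659 118.72 ] 123.22299528406006
-30 29 [-22.081  -8.605 113.067] 119.72992667897358
-15 17 [ -9.914  -7.955 109.936] 113.3499466021425
```

The grip is still sloped about 0.28 rad (angle about 1.45), so it has not snapped fully. I'll push it down from above with closed fingers.

>>> {"fn": "servo_tool", "kwargs": {"moves": [[[-0.5, -0.04, 0, 0, 0, 0], [-0.6, -0.04, 0, 0, 0, 0], [0, 0, 0.6, 0, 0, 0], [0, 0, 0.6, 0, 0, 0], [0, 0, 0.5, 0, 0, 0], [0, 0, 0.15, 0, 0, 0], [0, 0, 0, 0, 0, 0]]], "claw": 1}}

```text
t: 18.63
eef_pos: [500.1, 73.5, 128.7]
eef_rot: [0.023, 1.0, -0.0, -0.004]
wrist_force: [-0.9, -0.4, 0.1]
grip_width: -0.3
```

```bash
python3 -c "
from h import *
st=stat()"
```

```text
t 18.6333 jig [-46.399  -4.947 128.713] yaw-jig 1.5618486302151025 toolz [-0.008 -0.    -1.   ] toolx z 0.007733708964323824 F [-0.884 -0.368  0.133] M [ 0.011 -0.036 -0.065] g -0.252241857701107
```

>>> {"fn": "servo_tool", "kwargs": {"moves": [[[0, 0, 0.15, 0, 0, 0], [0, 0, 0.15, 0, 0, 0], [0, 0, 0, 0, 0, 0]]]}}

```text
t: 18.88
eef_pos: [502.7, 73.6, 120.2]
eef_rot: [0.023, 1.0, -0.0, -0.0]
wrist_force: [-0.7, -0.6, -0.7]
grip_width: -0.3
```

>>> {"fn": "servo_tool", "kwargs": {"moves": [[[0, 0, 0.15, 0, 0, 0], [0, 0, 0.15, 0, 0, 0], [0, 0, 0, 0, 0, 0]]]}}

```text
t: 19.13
eef_pos: [501.9, 73.6, 107.4]
eef_rot: [0.023, 1.0, -0.0, -0.001]
wrist_force: [-0.5, -1.1, -0.3]
grip_width: -0.1
```

>>> {"fn": "servo_tool", "kwargs": {"moves": [[[0, 0, 0.12, 0, 0, 0], [0, 0, 0.1, 0, 0, 0], [0, 0, 0, 0, 0, 0]]]}}

```text
t: 19.38
eef_pos: [502.0, 73.6, 98.6]
eef_rot: [0.023, 1.0, -0.0, -0.001]
wrist_force: [-0.4, -0.4, -0.7]
grip_width: -0.2
```

No contact, so the lever has moved on its own. Looking again.

>>> {"fn": "servo_tool", "kwargs": {"moves": [[[0, 0, -0.5, 0, 0, 0], [0, 0, -0.8, 0, 0, 0], [0.5, 0, -0.8, 0, 0, 0], [0.5, 0, -0.6, 0, 0, 0], [0, 0, 0, 0, 0, 0], [0, 0, 0, 0, 0, 0]]]}}

```text
t: 19.88
eef_pos: [463.7, 75.5, 209.7]
eef_rot: [0.023, 1.0, 0.0, 0.003]
wrist_force: [0.5, 0.9, -0.8]
grip_width: -0.2
```

```bash
cat > lev.py <<'E'
from h import *
import sys
st1=stat()
im1,d1=manip.capture('wrist');im2,d2=manip.capture('scene')
k=sys.argv[1]
for n,im,d,st in [('wrist',im1,d1,st1),('scene',im2,d2,None)]:
    J=tojig(cloud(n,d,st)); hsv=cv2.cvtColor(im,cv2.COLOR_BGR2HSV)
    red=cv2.inRange(hsv,(0,130,60),(8,255,255))|cv2.inRange(hsv,(172,130,60),(180,255,255))
    m=(red>0)&(abs(J[...,1]+4)<25)&(J[...,0]<20)&(J[...,0]>-90)&(J[...,2]>60)
    P=J[m]; print(n,len(P))
    for lo in range(-75,10,15):
        Q=P[(P[:,0]>lo)&(P[:,0]<lo+15)]
        if len(Q)>3: print(lo,len(Q),np.median(Q,0),Q[:,2].max())
a=cv2.resize(im2[140:250,190:310],None,fx=3.4,fy=3.4,interpolation=2)
b=cv2.resize(im1[120:384,130:390],None,fx=1.4,fy=1.4,interpolation=2)
o=np.zeros((380,790,3),np.uint8);o[:374,:408]=a[:374];o[:370,410:774]=b[:370];cv2.imwrite(f'pics/v{k}.png',o)
E
python3 lev.py 12
```

```text
t 19.8833 jig [-82.86   -4.234 209.651] yaw-jig 1.562249909361411 toolz [ 0.005  0.    -1.   ] toolx z -0.00512411942484728 F [ 0.457  0.875 -0.768] M [-0.034  0.022  0.005] g -0.24522916711772555
wrist 480
-75 162 [-65.014  -4.13   90.893] 94.98114702569154
-60 235 [-52.397  -4.237  92.149] 94.33897948960424
-45 83 [-42.266  -3.363  92.195] 94.34110550066299
scene 198
-75 31 [-65.457  -5.93   90.997] 95.27381074121968
-60 35 [-52.143  -7.24   92.954] 95.34798723125255
-45 36 [-37.251  -7.229  92.256] 96.10659164471156
-30 33 [-22.181  -6.871  92.857] 95.68843466466183
-15 15 [-12.011  -4.014  94.154] 95.50385062686212
```

View pics/v12.png

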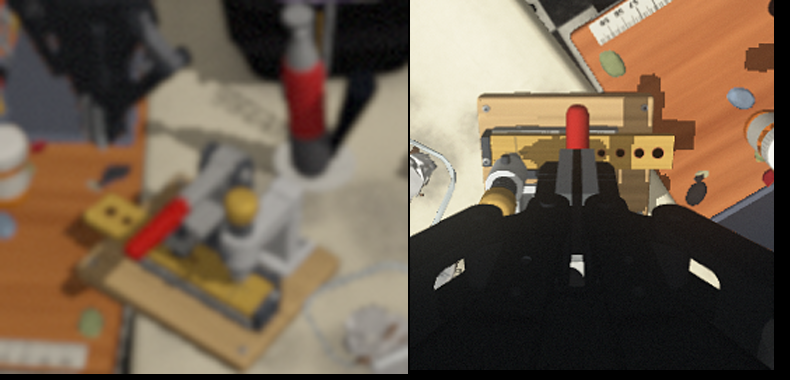

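The lever is now level (surface z≈93 along its length), so it is closed. Going over the punch cap and checking the plate.

>>> {"fn": "servo_tool", "kwargs": {"moves": [[[-0.61, -0.44, 0, 0, 0, 0], [-0.61, -0.44, 0, 0, 0, 0], [-0.61, -0.44, 0, 0, 0, 0], [0, 0, 0, 0, 0, 0], [0, 0, 0, 0, 0, 0]]]}}

```text
t: 20.4
eef_pos: [533.5, 18.4, 205.1]
eef_rot: [0.024, 1.0, 0.0, -0.002]
wrist_force: [-1.6, 0.1, -0.4]
grip_width: 0.4
```

```bash
python3 - <<'E'
from h import *
st=stat();np.save('w13st.npy',st,allow_pickle=True)
im,d=manip.capture('wrist'); cv2.imwrite('pics/w13.png',im)
crop(im,130,130,390,330,3,'w13b.png')
E
```

```text
t 20.4 jig [-11.042 -58.757 205.149] yaw-jig 1.5598798156609173 toolz [-0.004  0.001 -1.   ] toolx z 0.0042730663283999 F [-1.645  0.087 -0.381] M [-0.031  0.055 -0.039] g 0.3522152128686666
```

View pics/w13b.png

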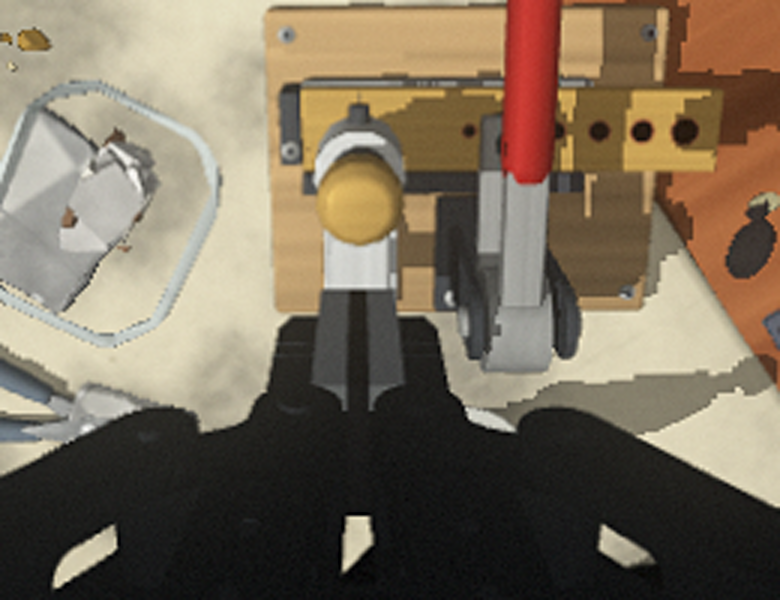

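The plate is still home, beside the fence and stop, with the closed lever across it. The cap at (360,195) lines up with the fingers.

```bash
python3 - <<'E'
from h import *
st=np.load('w13st.npy',allow_pickle=True).item()
g=lambda x,y,z:tojig(onplane('wrist',[[ (x+.5)/3+130-.5,(y+.5)/3+130-.5]],z,st))[0]
for n,p in dict(cap=(360,198,124),h1=(685,131,36),h3=(599,131,36),h6=(469,131,36),plainF=(303,91,36),drB=(716,171,36),drF=(721,90,36),stopF=(300,86,38),fenceR=(580,176,38),bFR=(265,10,16),bFL=(667,10,16)).items(): print(n,g(*p))
E
```

```text
cap [-11.649 -57.988 124.   ]
h1 [-9.469 66.399 36.   ]
h3 [-9.75  33.109 36.   ]
h6 [-10.224 -16.477  36.   ]
plainF [-26.2   -78.807  36.   ]
drB [ 6.532 80.221 36.   ]
drF [-25.243  78.836  36.   ]
stopF [-28.44  -79.732  38.   ]
fenceR [ 7.383 26.359 38.   ]
bFR [-54.599 -93.991  16.   ]
bFL [-53.411  62.8    16.   ]
```

>>> {"fn": "servo_tool", "kwargs": {"moves": [[[0, 0, 0.5, 0, 0, 0], [0, 0, 0.7, 0, 0, 0], [0, 0, 0.4, 0, 0, 0], [0, 0, 0.1, 0, 0, 0], [0, 0, 0, 0, 0, 0], [0, 0, 0, 0, 0, 0]]]}}

```text
t: 20.95
eef_pos: [533.2, 19.8, 139.7]
eef_rot: [0.023, 1.0, 0.0, -0.0]
wrist_force: [0.0, -0.9, -0.6]
grip_width: 0.2
```

>>> {"fn": "servo_tool", "kwargs": {"moves": [[[0, 0, 0.1, 0, 0, 0], [0, 0, 0.1, 0, 0, 0], [0, 0, 0, 0, 0, 0]]]}}

```text
t: 21.2
eef_pos: [533.6, 19.4, 131.8]
eef_rot: [0.023, 1.0, -0.0, 0.0]
wrist_force: [-0.4, 0.4, 0.1]
grip_width: -0.3
```

```bash
python3 -c "
from h import *
st=stat()"
```

```text
t 21.2 jig [-10.973 -57.77  131.827] yaw-jig 1.5620591261614083 toolz [ 0.001 -0.    -1.   ] toolx z -0.0006041719140534395 F [-0.418  0.375  0.135] M [ 0.02   0.051 -0.007] g -0.2998874354330424
```

>>> {"fn": "servo_tool", "kwargs": {"moves": [[[0, 0, 0.08, 0, 0, 0], [0, 0, 0.08, 0, 0, 0], [0, 0, 0.06, 0, 0, 0], [0, 0, 0, 0, 0, 0]]]}}

```text
t: 21.53
eef_pos: [534.3, 19.3, 124.3]
eef_rot: [0.023, 1.0, 0.0, 0.001]
wrist_force: [-2.9, 0.0, 9.7]
grip_width: 0.5
```

>>> {"fn": "servo_tool", "kwargs": {"moves": [[[0, 0, 0.06, 0, 0, 0], [0, 0, 0.04, 0, 0, 0], [0, 0, 0, 0, 0, 0]]]}}

```text
t: 21.78
eef_pos: [534.4, 19.3, 121.4]
eef_rot: [0.023, 1.0, -0.0, 0.001]
wrist_force: [-5.0, -0.6, 14.5]
grip_width: 0.3
```

>>> {"fn": "servo_tool", "kwargs": {"moves": [[[0, 0, 0.05, 0, 0, 0], [0, 0, 0.05, 0, 0, 0], [0, 0, 0, 0, 0, 0], [0, 0, 0, 0, 0, 0]]]}}

```text
t: 22.12
eef_pos: [534.4, 19.2, 117.1]
eef_rot: [0.023, 1.0, -0.0, 0.001]
wrist_force: [-3.9, 0.1, 10.9]
grip_width: -0.1
```

>>> {"fn": "servo_tool", "kwargs": {"moves": [[[0, 0, 0.04, 0, 0, 0], [0, 0, 0, 0, 0, 0], [0, 0, 0, 0, 0, 0]]]}}

```text
t: 22.37
eef_pos: [534.5, 19.2, 116.7]
eef_rot: [0.023, 1.0, -0.0, 0.0]
wrist_force: [-5.8, 0.7, 16.9]
grip_width: 0.4
```

Force gave way (14.5 → 10.9) and then rose again with almost no travel, so it has snapped and bottomed. One small extra push, then retreat.

>>> {"fn": "servo_tool", "kwargs": {"moves": [[[0, 0, 0.03, 0, 0, 0], [0, 0, 0, 0, 0, 0]]]}}

```text
t: 22.53
eef_pos: [534.5, 19.2, 116.6]
eef_rot: [0.023, 1.0, -0.0, 0.0]
wrist_force: [-8.5, -0.1, 21.8]
grip_width: 0.0
```

>>> {"fn": "servo_tool", "kwargs": {"moves": [[[0, 0, -0.2, 0, 0, 0], [0, 0, -0.3, 0, 0, 0], [0, 0, -0.5, 0, 0, 0], [0, 0, -0.8, 0, 0, 0], [0, 0, -0.8, 0, 0, 0], [0.6, 0, -0.6, 0, 0, 0], [0.9, 0, 0, 0, 0, 0], [0.9, 0, 0, 0, 0, 0], [0.5, 0, 0, 0, 0, 0], [0, 0, 0, 0, 0, 0], [0, 0, 0, 0, 0, 0]]]}}

```text
t: 23.45
eef_pos: [417.0, 24.7, 240.0]
eef_rot: [0.023, 1.0, -0.0, 0.001]
wrist_force: [0.2, 0.4, 0.3]
grip_width: 0.4
```

```bash
python3 lev.py 14; python3 - <<'E'
from h import *
im,d=manip.capture('top'); cv2.imwrite('pics/top14.png',im); J=tojig(cloud('top',d)); 
s,ds=manip.capture('scene'); S=tojig(cloud('scene',ds))
for n,K,I in(('top',J,im),('scene',S,s)):
    m=(abs(K[...,0]+10)<14)&(abs(K[...,1]+58)<14)&(K[...,2]>100)&(K[...,2]<140); print(n,m.sum(),K[m][:,2].max() if m.any() else None)
b=cv2.resize(im[150:250,140:300],None,fx=5,fy=5,interpolation=2);cv2.imwrite('pics/t14.png',b)
E
```

```text
t 23.45 jig [-127.637  -56.797  239.971] yaw-jig 1.5619569413639682 toolz [ 0.001 -0.    -1.   ] toolx z -0.0011980343236179438 F [0.223 0.35  0.275] M [-0.062 -0.034  0.005] g 0.3825211037149537
wrist 669
-75 135 [-65.27   -5.171  90.519] 94.07502940257041
-60 169 [-52.416  -5.839  92.204] 95.34550486907955
-45 169 [-37.302  -5.538  92.23 ] 95.01034495194392
-30 154 [-22.576  -5.337  92.253] 94.7046093316493
-15 42 [-13.037  -5.647  92.252] 94.1515262400207
scene 150
-75 30 [-64.669  -7.063  91.307] 97.128678768437
-60 35 [-51.991  -7.11   92.446] 95.78147591617198
-45 36 [-36.431  -6.85   92.524] 97.30962329119006
-30 34 [-21.74   -7.557  92.29 ] 98.14754682434125
-15 15 [-12.027  -4.622  93.121] 96.14134270677289
top 82 132.20217212289606
scene 120 132.51679772708474
```

View pics/v14.png

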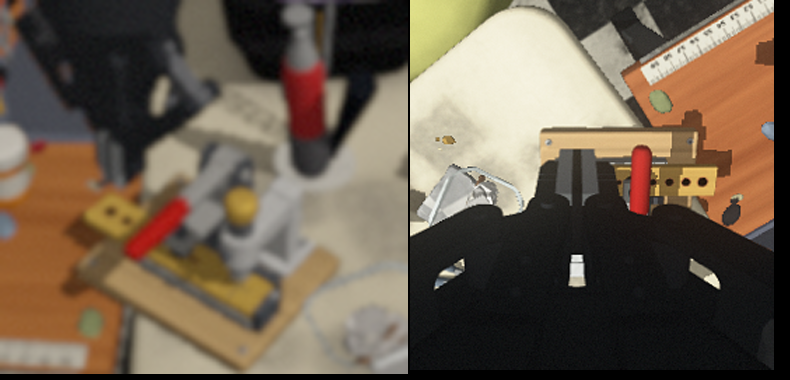

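View pics/t14.png

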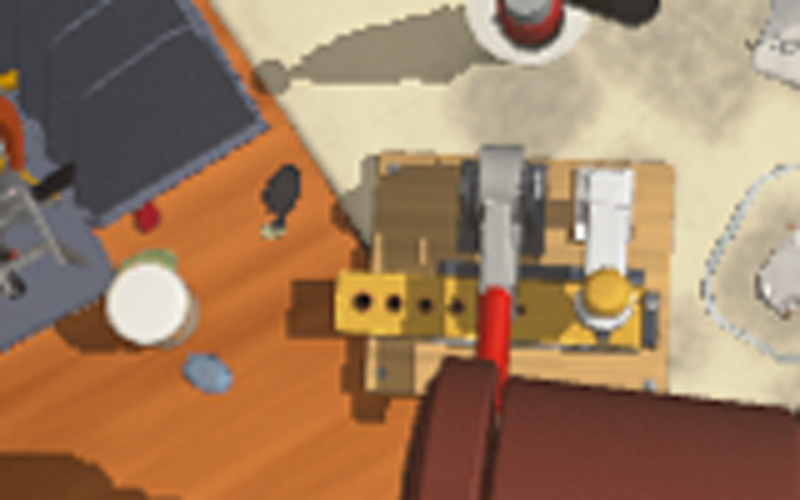

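```bash
python3 - <<'E'
from h import *
f=lambda x,y,z:tojig(onplane('top',[[ (x+.5)/5+140-.5,(y+.5)/5+150-.5]],z))[0]
print(f(361,302,36),f(520,310,36),f(338,272,36),f(640,346,36))
print(manip.sign_off())
E
```

```text
[-11.034  65.752  36.   ] [-11.669 -17.145  36.   ] [ 4.178 78.649 36.   ] [-27.797 -80.17   36.   ]
the job is handed in; nothing more can be done
None
```

The blank is clamped in the jig with the punch snapped and back up. I handed the job in at about 23.7 s of the 58 s allowed; the interface gives no verdict.

- **Loading:** I took the plate by its drilled end and slid it in under the strap and punch. I pushed it until it met the fence (about 8 N) and the end stop (about 4.5 N), then set it down on the bed.
- **Clamping:** I gripped the lever, swung it past its high point and let go. It settled more slowly than I expected. My first look caught it part-way at about 1.45 rad, so I went down to push it and met nothing. A second look showed it level, with the grip's top surface at about z 93 mm along its whole length.
- **Punching:** I pressed the cap with closed fingers. The force reached 14.5 N, gave way to 10.9 N at about 13 mm of travel, then rose against the bottom.

**Last checks:**
- The cap is back up, reading about 132 mm against 130 expected.
- The lever is still level.
- The plate was within about 1.5 mm across and 1 mm along of the seat, and turned about 0.01 rad.
- The two cameras disagreed slightly on the plate's position across the bed: −9.5 to −10.2 mm from the wrist camera, −11 to −11.7 mm from the top camera. That is inside their calibration error and the 3 mm limit.
- The arm was clear of everything. Nothing looked displaced in the last pictures, but I did not measure the bystanders again.

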